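# Unload the plaque mould and stack the plaques to cool

## Task

Unload the moulded plaques: press the ejector lever of each filled pocket so that its plaque rises, take it out, and stack all the plaques in one square pile in the middle of the cooling plate, long sides along the plate's long side and edges lined up; the flat weight goes squarely on top of the pile, handle up and lined up with it, so that they cool flat. When all the plaques are out of the mould and on the pile (before or after the weight goes on), press the nozzle of the mould-release spray fully down for a moment and let it up again, never with a plaque still in the mould. Leave the other things on the bench where they are.

Things in the scene. Friction and masses are not known exactly. Their poses are not given: they have to be found in the camera images.
- plaque0_c (a point): centre of moulded plaque 0: plain white plastic slab 80 x 45 x 18 mm (x along the 80, y along the 45, z through the 18), about 85 g. If present it starts seated in pocket 0 of the mould, its top flush with the mould's top face, with about 1.5 mm of play on each side. Some pockets start empty (reading None)
- plaque1_c (a point): centre of moulded plaque 1: plain white plastic slab 80 x 45 x 18 mm (x along the 80, y along the 45, z through the 18), about 85 g. If present it starts seated in pocket 1 of the mould, its top flush with the mould's top face, with about 1.5 mm of play on each side. Some pockets start empty (reading None)
- plaque2_c (a point): centre of moulded plaque 2: plain white plastic slab 80 x 45 x 18 mm (x along the 80, y along the 45, z through the 18), about 85 g. If present it starts seated in pocket 2 of the mould, its top flush with the mould's top face, with about 1.5 mm of play on each side. Some pockets start empty (reading None)
- plaque3_c (a point): centre of moulded plaque 3: plain white plastic slab 80 x 45 x 18 mm (x along the 80, y along the 45, z through the 18), about 85 g. If present it starts seated in pocket 3 of the mould, its top flush with the mould's top face, with about 1.5 mm of play on each side. Some pockets start empty (reading None)
- mould_top (a point): centre of the top face of the fixed lower mould half, 60 mm above the bench: block 110 mm deep (x), 310 mm wide (y) on a bolster 150 x 340 mm. Four open pockets 83 mm (x) x 48 mm (y), 18 mm deep, centred at y = +109.5, +36.5, -36.5, -109.5 mm (pockets 0 to 3). Each has an ejector plate in its floor worked by the lever in line with it on the front (-x) face
- lever0 (a joint): ejector lever of pocket 0: 0 at rest (tilted up), 0.6 rad fully pressed; lifts the plaque in proportion, by 15 mm at the stop, so that 15 mm of it stands level above the pocket, to be gripped across its 45 mm width and lifted straight out. Friction hinge, no spring: about 4 N on the pad moves it and it stays where it is left
- lever0_pad (a point): middle of the upper face of the flat metal pad, 26 x 26 mm, at the outer end of lever 0; at rest 107 mm in front (-x) of the mould's centre line and 57 mm above the bench. It goes down 27 mm to the stop (30 mm above the bench) and about 5 mm along x; the hinge is 47 mm from it towards the mould, 40 mm above the bench
- lever1 (a joint): ejector lever of pocket 1: 0 at rest (tilted up), 0.6 rad fully pressed; lifts the plaque in proportion, by 15 mm at the stop, so that 15 mm of it stands level above the pocket, to be gripped across its 45 mm width and lifted straight out. Friction hinge, no spring: about 4 N on the pad moves it and it stays where it is left
- lever1_pad (a point): middle of the upper face of the flat metal pad, 26 x 26 mm, at the outer end of lever 1; at rest 107 mm in front (-x) of the mould's centre line and 57 mm above the bench. It goes down 27 mm to the stop (30 mm above the bench) and about 5 mm along x; the hinge is 47 mm from it towards the mould, 40 mm above the bench
- lever2 (a joint): ejector lever of pocket 2: 0 at rest (tilted up), 0.6 rad fully pressed; lifts the plaque in proportion, by 15 mm at the stop, so that 15 mm of it stands level above the pocket, to be gripped across its 45 mm width and lifted straight out. Friction hinge, no spring: about 4 N on the pad moves it and it stays where it is left
- lever2_pad (a point): middle of the upper face of the flat metal pad, 26 x 26 mm, at the outer end of lever 2; at rest 107 mm in front (-x) of the mould's centre line and 57 mm above the bench. It goes down 27 mm to the stop (30 mm above the bench) and about 5 mm along x; the hinge is 47 mm from it towards the mould, 40 mm above the bench
- lever3 (a joint): ejector lever of pocket 3: 0 at rest (tilted up), 0.6 rad fully pressed; lifts the plaque in proportion, by 15 mm at the stop, so that 15 mm of it stands level above the pocket, to be gripped across its 45 mm width and lifted straight out. Friction hinge, no spring: about 4 N on the pad moves it and it stays where it is left
- lever3_pad (a point): middle of the upper face of the flat metal pad, 26 x 26 mm, at the outer end of lever 3; at rest 107 mm in front (-x) of the mould's centre line and 57 mm above the bench. It goes down 27 mm to the stop (30 mm above the bench) and about 5 mm along x; the hinge is 47 mm from it towards the mould, 40 mm above the bench
- cooler_top (a point): centre of the upper face of the fixed steel cooling plate, 150 mm (its x) x 110 mm (its y), upper face 14 mm above the bench
- weight_grip (a point): middle of the handle bar of the flat steel weight: slab 80 mm (x) x 45 mm (y) x 18 mm with a bridge handle above; black bar 66 mm long along x, 14 mm wide and 14 mm high, 46 mm above the slab's underside (bar's underside 21 mm above the slab); about 0.5 kg. It starts standing upright on the bench
- nozzle_top (a point): centre of the flat top of the grey spray nozzle cap, 31 mm across, on the mould-release can (52 mm across, clamped upright on a fixed foot beside the mould); 184 mm above the bench when up
- nozzle (a joint): travel of the spray nozzle cap: 0 up, 0.006 m fully down; sprung, 3.6 N to start and about 7.2 N fully down; rises by itself when let go
- beaker: glass beaker, 68 mm across, 85 mm tall, origin under its centre; bystander
- wash_bottle: plastic bottle, 60 mm across, 150 mm tall, origin under its centre; bystander
- brush: cleaning brush lying on the bench, origin under its middle; bystander
- tape_roller: rubber hand roller, 60 mm across, 180 mm long over its handle, lying on the bench, origin below the roller's axis; bystander
- caliper: caliper 230 mm long lying on the bench, origin under its middle; bystander
- tape_roll: clear ring of tape, 90 mm across, 25 mm high, lying flat, origin under its centre; bystander
Not all that is in view belongs to the job. Leave any brown look-alike of the part that bears plaque0_c alone. Of the things that look like the part that bears weight_grip, the larger one is meant.

How it is judged:
By the outcome, as a careful person would: the job done as asked, in the order asked, and still so for the second after the job is handed in, with the robot touching nothing.
Of plaque0, plaque1, plaque2, plaque3 only 2 to 4 are there at a start; the rules pass over those that are not, and their reading is None.
At some moment in a run one of weight may be knocked a few centimetres aside while the robot is not near it.
Once in a run the grip may slacken for a moment while it holds something.
It also fails if it takes over 210 s, if anything falls off the work surface, if the arm or the gripper's body presses on something with over 40 N, if the wrist force passes 120 N, or if a joint passes its speed limit or range.

## Robot

A 6-joint arm with a two-finger parallel gripper is mounted at the origin on the work surface. World frame = base frame: x ahead of the robot, y to its left, z up, the work surface at z = 0. Lengths are in m, angles in rad, forces in N, time in s.
With the tool pointing down it reaches from about 0.325 to 0.925 m from the base axis. Payload 3.1 kg.
Tool frame: the origin (TCP) lies midway between the tips of the shut fingers; the grasp point (between the pads) lies 19 mm behind it; z points along the fingers, y is the line along which they close (so a half turn about z gives the same grasp; the last joint's range is limited). The gripper opens to 85 mm and grips with 20 to 120 N. Pads are 22 mm wide; open, the fingers measure 114 mm over their backs; the gripper's body (76 mm by 85 mm) begins 54 mm behind the grasp point. The pads swing forward as they close: fully open they stand 13 mm farther back than shut.
Start: joints at [-1.366, 0.217, 1.613, -0, 1.311, -0.112], TCP at [0.195, -0.594, 0.231] pointing down, gripper open.
Joint ranges: [-2.75, 2.75], [-0.78, 2.1], [0.31, 2.55], [-1.13, 4.27], [0.13, 2.63], [-2.58, 2.58]. Speed limits (rad/s): [2.79, 2.79, 3.14, 3.14, 3.14, 3.14].

## Interface

Orientations are given as a 3x3 rotation matrix whose columns are the frame's x, y, z axes.
In Python, from workcell import status, get_image, arm, masks_of, tip_of gives the robot as it stands.
- The arm moves only by the tool move_arm, never from a script. Its argument "rows" is a list that holds one entry, the list of rows, each a list of 4 numbers: the shift along the world's x, y, z in cm, then the turn about the world's z in degrees. In form: [[[dx, dy, dz, yaw], ...]]. A call has 1 to 8 rows; each row shifts and turns the commanded pose from where the row before left it; what a row does not reach is not made up. A row lasts 1/12 s, in which the tool goes at most 41.7 mm and 7.16 degrees, less where a joint would pass 70% of its speed; a pose out of reach is approached as far as the arm can. A call with a gripper value outside its range is refused whole. "hand" is the closure, from -1 (fully open) to 1 (shut), so that 0 is half open, set as the call begins (left out, the last holds). The fingers move at their own pace and stop on an object; "newtons" is the grip in N (left out, the last holds). Time passes only in rows, so rows that do not move let the fingers close. It gives the time, the measured TCP pose, the force, the opening and the grip force at its end, in the units of the state.
- status.sense(): the state, without advancing time (a new reading comes with each control period).
- get_image(name): name is "side" or "top"; returns a dict with "pixels" (400x640x3 uint8, red, green, blue), "fov_y" (degrees; the focal length in pixels is half the picture's height over the tangent of half this angle, whatever the lens; pixels are square), "cx", "cy" (the principal point, pixels), "R" (3x3) and "t" (3): a world point X has camera coordinates R X + t. Camera axes: x right, y down, z forward; pixel columns grow to the right and rows downward; lengths in m; the calibration is good to about 2 mm. A picture is of the moment at which its call begins. There is no depth.
- arm.job_done(): hands the job in; it is judged then, once.
Trained networks look in a picture, given as the dict that the camera call returned (one of the last four; its "shot" number tells which), for a name from the list of things; names that differ only in an ending like _2 or _b are one class to them, and where a whole thing is asked for, a point or a joint stands for the part that bears it (a point fixed in the world has none). Each returns a list of dicts, best first, with "p" (0 to 1); they miss things now and then, are a little off and sometimes report something else, mostly with a low value. They report only what shows in the picture. A call takes as long as a camera call. They do not tell look-alikes from the thing itself.
- masks_of(picture, label): "mask" (400x640 bool, what is visible of it) and "position" ([row, column] in pixels, amid what is visible of it).
- tip_of(picture, label): "position" ([row, column] in pixels: a listed point, or the origin of a listed thing).
The state is a dict: "time_s": time; "joint_positions": joint angles; "joint_vel": joint speeds; "effort": joint torques, N m; "tcp_pos": TCP position; "ee_rot": TCP orientation; "force": force on the tool from outside, world axes, zero at the start; "moment": the same for the moment, N m; "grip_width": finger opening in m; "grasp_force": force on a finger pad.
Only numpy, scipy, OpenCV 4.12 (cv2) and the standard library are available. Lean on these libraries where they do the work, as an engineer would, in place of code of your own. Each camera call takes 0.05 s, during which the arm holds its last target. There are 200 camera calls.

## Working session

There is one attempt and no reset: what is moved stays moved. The work goes in short steps, Python scripts to look and compute and a tool call to move; the robot and the scene stay as the last step left them, time stands still between calls to the robot, and variables do not carry over. Pictures are saved under pics/ and viewed, at most 14 in all, crops included, and the job is handed in when it is done.

Besides the shell and the picture viewer there is one more tool, called after "Call:" by a JSON object that holds its "fn" and its "kwargs". move_arm: Moves the arm, as the interface text tells. Its arguments: {"type":"object","properties":{"rows":{"type":"array"},"hand":{"type":"number"},"newtons":{"type":"number"}},"required":["rows"]}

```bash
mkdir -p pics; ls; cat > h.py <<'E'
import numpy as np, cv2
from workcell import status, get_image, arm, masks_of, tip_of
def K(im):
    f=im["pixels"].shape[0]/2/np.tan(np.radians(im["fov_y"])/2)
    return f,im["cx"],im["cy"],np.array(im["R"]),np.array(im["t"])
def ray(im,rc):
    f,cx,cy,R,t=K(im); d=R.T@np.array([(rc[1]-cx)/f,(rc[0]-cy)/f,1]); return -R.T@t,d
def onz(im,rc,z):
    o,d=ray(im,rc); return o+d*(z-o[2])/d[2]
def proj(im,X):
    f,cx,cy,R,t=K(im); c=R@np.array(X)+t; return np.array([cy+f*c[1]/c[2],cx+f*c[0]/c[2]])
def tri(a,pa,b,pb):
    o1,d1=ray(a,pa);o2,d2=ray(b,pb)
    s=np.linalg.lstsq(np.c_[d1,-d2],o2-o1,rcond=None)[0]
    p,q=o1+s[0]*d1,o2+s[1]*d2; return (p+q)/2,np.linalg.norm(p-q)
def save(im,n,crop=None,k=1):
    p=im["pixels"][:,:,::-1]
    if crop: p=p[crop[0]:crop[1],crop[2]:crop[3]]
    cv2.imwrite("pics/"+n,cv2.resize(p,None,fx=k,fy=k,interpolation=cv2.INTER_CUBIC))
E
python3 - <<'E'
from h import *
a=get_image("top");b=get_image("side")
save(a,"top0.png",k=1.25);save(b,"side0.png",k=1.25)
for n in ["plaque0_c","mould_top","lever0_pad","lever3_pad","cooler_top","weight_grip","nozzle_top","beaker","wash_bottle","brush","tape_roller","caliper","tape_roll"]:
    A=tip_of(a,n);B=tip_of(b,n)
    print(n,[(np.round(x["position"]).tolist(),round(x["p"],2)) for x in A[:6]],[(np.round(x["position"]).tolist(),round(x["p"],2)) for x in B[:6]])
    if A and B: print("   tri",*[np.round(v,4) for v in tri(a,A[0]["position"],b,B[0]["position"])])
for im in(a,b): print(K(im))
E
```

```text
pics
plaque0_c [([239.0, 269.0], 0.89), ([178.0, 295.0], 0.8)] [([287.0, 328.0], 0.87), ([236.0, 296.0], 0.68), ([398.0, 277.0], 0.51)]
   tri [0.4082 0.1692 0.0221] 0.0222
mould_top [([184.0, 328.0], 0.62), ([213.0, 316.0], 0.4)] [([218.0, 315.0], 0.62)]
   tri [ 0.5728 -0.0214  0.0448] 0.007
lever0_pad [([216.0, 288.0], 0.61)] [([250.0, 321.0], 0.6)]
   tri [0.4764 0.1021 0.0731] 0.0095
lever3_pad [([218.0, 359.0], 0.56)] [([208.0, 360.0], 0.64)]
   tri [ 0.461  -0.1129  0.068 ] 0.0026
cooler_top [([187.0, 421.0], 0.64), ([185.0, 329.0], 0.38)] [([173.0, 361.0], 0.72)]
   tri [ 0.5561 -0.316   0.0195] 0.0056
weight_grip [([226.0, 197.0], 0.65), ([217.0, 240.0], 0.57), ([183.0, 329.0], 0.23)] [([338.0, 279.0], 0.82), ([298.0, 300.0], 0.79), ([226.0, 349.0], 0.37)]
   tri [0.4417 0.3823 0.0457] 0.0024
nozzle_top [([155.0, 250.0], 0.66)] [([221.0, 255.0], 0.62)]
   tri [0.6382 0.191  0.1976] 0.0033
beaker [] [([226.0, 270.0], 0.68)]
wash_bottle [([141.0, 362.0], 0.92), ([217.0, 315.0], 0.7), ([226.0, 199.0], 0.27)] [([191.0, 299.0], 0.63), ([240.0, 294.0], 0.43)]
   tri [ 0.7112 -0.13
[... 359 characters left out ...]
729  0.4835 -0.0039] 0.0076
tape_roll [([152.0, 181.0], 0.9)] [([325.0, 194.0], 0.72), ([197.0, 332.0], 0.68), ([223.0, 313.0], 0.29)]
   tri [ 0.6799  0.4533 -0.0008] 0.001
(np.float64(360.8871842404506), 321.07775179650105, 191.77031054571012, array([[-0.00724504, -0.99996656, -0.00379271],
       [-0.99799189,  0.0074693 , -0.06289989],
       [ 0.06292612,  0.00332938, -0.99801263]]), array([0.00426437, 0.54657473, 1.12605203]))
(np.float64(398.33501673477923), 320.00669799582516, 199.39683272380927, array([[-0.8611366 , -0.50836431, -0.00307979],
       [-0.36145107,  0.61651255, -0.69947509],
       [ 0.35748689, -0.60123041, -0.71465035]]), array([0.47061744, 0.31131542, 1.12194052]))
```

View pics/top0.png

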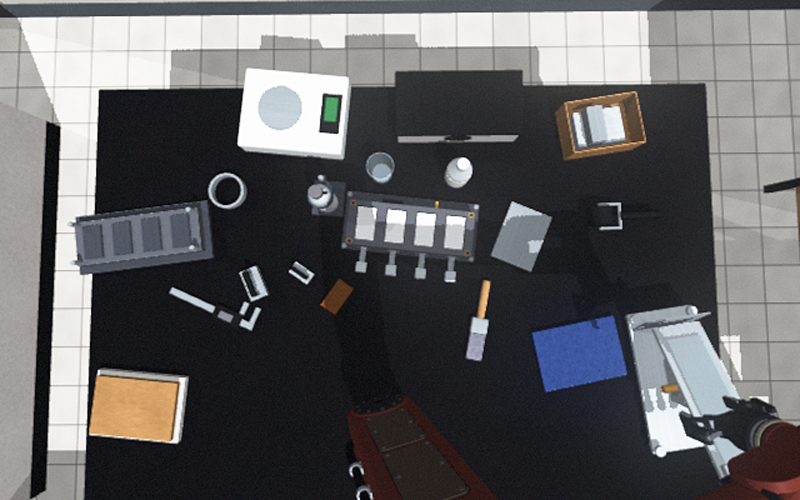

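View pics/side0.png

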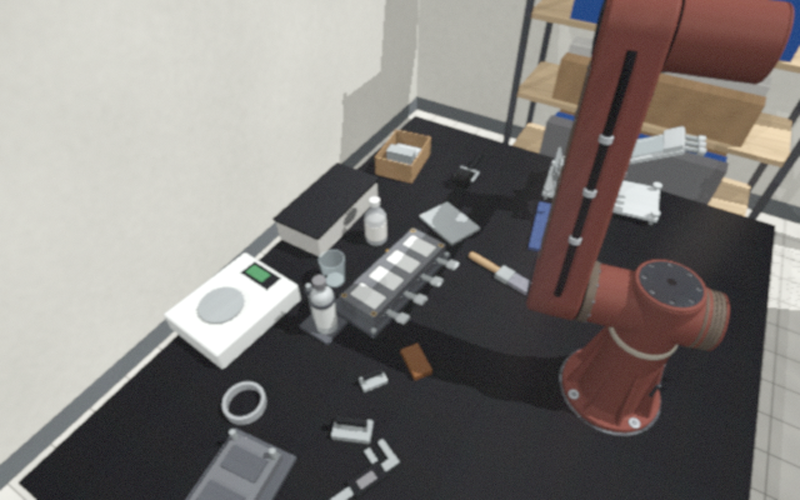

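Top view (640-px coordinates): the mould is at about (328,183) with four light pockets and the levers below it. The cooler is at (417,188). The nozzle is at (256,155). There are two weight candidates: the larger at (203,226) and a smaller look-alike at (241,218). The larger one fits the text. I'll confirm it in one enlarged crop and measure.

```bash
python3 - <<'E'
from h import *
a=get_image("top");b=get_image("side")
A=cv2.resize(a["pixels"][130:250,180:455,::-1],None,fx=2.9,fy=2.9,interpolation=cv2.INTER_CUBIC)
B=cv2.resize(b["pixels"][160:260,255:385,::-1],None,fx=3,fy=3,interpolation=cv2.INTER_CUBIC)[:,:390]
Bw=cv2.resize(b["pixels"][290:365,250:340,::-1],None,fx=3,fy=3,interpolation=cv2.INTER_CUBIC)
c=np.zeros((348+250,800,3),np.uint8);c[:348,:797]=A[:348,:797]
c[348:348+250,:390]=B[:250]
c[348:348+225,400:670]=Bw
cv2.imwrite("pics/crop1.png",c)
def quad(im,label,z,i=0):
    for m in masks_of(im,label)[:4]:
        mk=m["mask"].astype(np.uint8)
        cs,_=cv2.findContours(mk,cv2.RETR_EXTERNAL,cv2.CHAIN_APPROX_NONE)
        k=max(cs,key=cv2.contourArea).reshape(-1,2)
        P=np.array([onz(im,(q[1],q[0]),z)[:2] for q in k]).astype(np.float32)
        r=cv2.minAreaRect(P*1000)
        print(label,round(m["p"],2),np.round(m["position"]),mk.sum(),"rect mm",np.round(r[0],1),np.round(r[1],1),round(r[2],1))
quad(a,"cooler_top",.014);quad(b,"cooler_top",.014)
for l,z in [("mould_top",.06),("plaque0_c",.06),("weight_grip",.018),("lever0_pad",.057),("nozzle_top",.184)]:
    print("top");quad(a,l,z);print("side");quad(b,l,z)
E
```

```text
cooler_top 0.97 [188. 420.] 1674 rect mm [ 554.8 -304. ] [113.3 152.6] 67.5
cooler_top 0.58 [176. 293.] 437 rect mm [591.5  91.3] [52.1 89.8] 86.0
cooler_top 0.8 [176. 358.] 780 rect mm [ 551.  -295.1] [109.9 152. ] 67.2
top
mould_top 0.68 [185. 327.] 3653 rect mm [554.2 -17.9] [324.9 196.4] 82.6
side
mould_top 0.62 [234. 316.] 2770 rect mm [542.4   6.8] [350.1 181.2] 85.0
top
plaque0_c 0.82 [238. 269.] 383 rect mm [408.7 157.7] [47.3 77.9] 54.2
plaque0_c 0.78 [176. 293.] 391 rect mm [586.5  86.9] [45.7 80.3] 83.5
plaque0_c 0.19 [223. 204.] 400 rect mm [440.9 357. ] [77.6 49.8] 22.6
side
plaque0_c 0.84 [235. 294.] 325 rect mm [585.7  90. ] [49.5 82.9] 83.3
plaque0_c 0.63 [288. 328.] 457 rect mm [391.  192.6] [49.3 84.7] 53.8
top
weight_grip 0.9 [226. 203.] 410 rect mm [441.  371.3] [81.9 50.5] 22.9
weight_grip 0.49 [218. 241.] 188 rect mm [466.8 253.6] [59.5 32.1] 54.9
side
weight_grip 0.95 [345. 281.] 597 rect mm [438.1 380.3] [83.6 51.3] 23.0
weight_grip 0.57 [304. 296.] 253 rect mm [461.3 261.3] [56.9 41.2] 55.1
top
side
lever0_pad 0.72 [175. 362.] 918 rect mm [ 533.4 -254.6] [116.2 154. ] 67.4
top
nozzle_top 0.65 [154. 253.] 90 rect mm [643.4 185.8] [29.2 25. ] 44.7
side
nozzle_top 0.44 [196. 335.] 203 rect mm [500.8 -17.8] [39.5 64.9] 84.3
nozzle_top 0.22 [235. 296.] 297 rect mm [524.8 171.5] [40.4 71.6] 83.6
```

View pics/crop1.png

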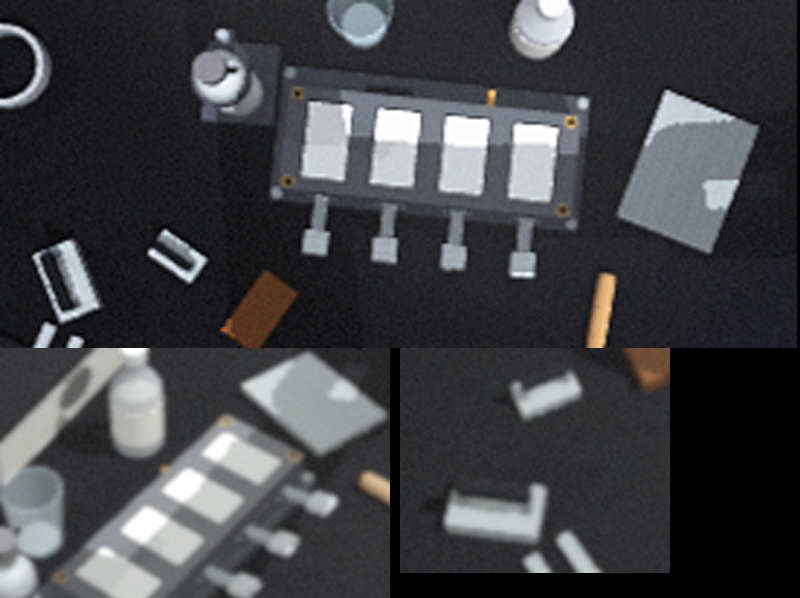

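All four pockets are filled. The larger weight, at side pixel (281,345) and top pixel (203,226), is the one meant. Next I'll measure quad centres precisely in both views.

```bash
cat >> h.py <<'E'
def blobs(im,box,thr,amin,amax,k=4):
    r0,r1,c0,c1=box
    g=cv2.cvtColor(im["pixels"],cv2.COLOR_RGB2GRAY)[r0:r1,c0:c1]
    g=cv2.resize(g,None,fx=k,fy=k,interpolation=cv2.INTER_LINEAR)
    n,l,s,_=cv2.connectedComponentsWithStats((g>thr).astype(np.uint8))
    out=[]
    for i in range(1,n):
        A=s[i,4]/k/k
        if amin<A<amax:
            cs,_=cv2.findContours((l==i).astype(np.uint8),cv2.RETR_EXTERNAL,cv2.CHAIN_APPROX_NONE)
            q=max(cs,key=len).reshape(-1,2)
            P=np.c_[(q[:,1]+.5)/k-.5+r0,(q[:,0]+.5)/k-.5+c0]
            out.append((A,P))
    return out
def rect(im,P,z):
    W=np.array([onz(im,p,z)[:2] for p in P])*1000
    r=cv2.minAreaRect(W.astype(np.float32))
    (x,y),(w,h),an=r
    if w<h: w,h,an=h,w,an+90
    return np.array([x,y]),(w,h),(an+90)%180-90
E
python3 - <<'E'
from h import *
a=get_image("top");b=get_image("side")
for im,n,box,thr,lo,hi in [(a,"t",(150,225,270,390),140,200,600),(b,"s",(180,262,270,375),150,120,700),
   (a,"tc",(155,225,390,445),90,700,2500),(b,"sc",(155,200,328,392),95,400,2500)]:
    for A,P in blobs(im,box,thr,lo,hi):
        z=.06 if "c" not in n else .014
        c,wh,an=rect(im,P,z)
        print(n,round(A),"centre",np.round(c,1),np.round(wh,1),round(an,1),"px",np.round(proj(im,[*c/1000,z]),1))
print("bias check: proj tcp",status.sense()["tcp_pos"])
for i in range(4):
    for im in (a,b):
        print(i,[np.round(x["position"],1).tolist()+[round(x["p"],2)] for x in tip_of(im,f"lever{i}_pad")[:5]])
    if i==0: continue
    break
print([np.round(x["position"],1).tolist()+[round(x["p"],2)] for x in tip_of(a,"nozzle_top")],[np.round(x["position"],1).tolist()+[round(x["p"],2)] for x in tip_of(b,"nozzle_top")])
E
```

```text
t 393 centre [586.8  87.4] [82.4 48.2] -7.3 px [178.  292.4]
t 403 centre [578.8  15.7] [82.8 50.4] -6.5 px [180.4 315.9]
t 407 centre [570.6 -56.7] [82.7 50.4] -6.3 px [182.9 339.6]
t 402 centre [ 562.2 -129.7] [82.2 50.1] -5.4 px [185.5 363.6]
s 206 centre [ 689.2 -106.5] [69.3 60.2] -59.6 px [186.4 300.2]
s 255 centre [ 510.8 -212.4] [108.2  66.8] 30.4 px [186.1 359.7]
tc 1634 centre [ 554.9 -303.9] [150.9 113.6] -22.5 px [188.5 416.8]
sc 903 centre [ 554.8 -300.8] [161.3 121.4] -22.5 px [176.8 358.9]
bias check: proj tcp [ 0.19473716 -0.59391113  0.2313097 ]
0 [[213.4, 286.3, 0.63]]
0 [[250.5, 319.0, 0.6]]
1 [[213.4, 314.0, 0.56], [153.0, 187.7, 0.3]]
1 [[236.1, 335.4, 0.45]]
[[151.9, 252.1, 0.54]] [[221.0, 254.2, 0.64], [238.4, 336.4, 0.33]]
```

```bash
python3 - <<'E'
from h import *
s=status.sense(); R=np.array(s["ee_rot"]);print(np.round(R,3),s["grip_width"],s["force"])
a=get_image("top");b=get_image("side")
# side view plaques, finer threshold
for thr in (110,125,140):
  for A,P in blobs(b,(180,265,265,375),thr,120,900):
    c,wh,an=rect(b,P,.06);print(thr,round(A),np.round(c,1),np.round(wh,1),round(an,1))
for p in [(.5869,.088,.06),(.5623,-.1296,.06),(.4806,.1,.057),(.456,-.1176,.057)]: print(p,np.round(proj(a,p),1),np.round(proj(b,p),1))
E
```

```text
[[ 0.95   0.312  0.   ]
 [ 0.312 -0.95   0.   ]
 [ 0.    -0.    -1.   ]] 0.08517600504779757 [0.62280944 0.24057095 0.21632481]
110 151 [788.8 -51.2] [99.6 49.4] -89.0
110 257 [ 686.9 -102.5] [80.  63.9] -58.4
110 305 [ 510.5 -208.4] [111.8  74.1] 30.4
110 295 [705.3  51.3] [133.2  35.4] -53.9
125 143 [788.7 -52. ] [97.2 47. ] -89.2
125 241 [ 687.5 -103.5] [77.6 62.1] -58.4
125 289 [ 510.7 -209.7] [110.8  71.7] 30.4
125 199 [705.6  52.2] [129.7  33.9] -53.9
140 133 [788.7 -51.9] [95.4 44.9] -88.7
140 220 [ 688.4 -105.1] [73.9 60.3] -58.3
140 271 [ 510.5 -211.2] [109.1  69.3] 30.4
140 151 [692.2  72.2] [79.6 31.9] -53.9
(0.5869, 0.088, 0.06) [177.9 292.2] [235.3 294.3]
(0.5623, -0.1296, 0.06) [185.4 363.5] [195.3 335.3]
(0.4806, 0.1, 0.057) [212.8 288.4] [252.6 321.9]
(0.456, -0.1176, 0.057) [220.4 360. ] [209.7 361.7]
```

Call:
{"fn": "move_arm", "kwargs": {"rows": [[[3.5, 4, 0, 0], [3.5, 4, 0, 0], [3.5, 4, 0, 0], [3.5, 4, 0, 0], [3.5, 4, 0, 0], [2.5, 4, 0, 0], [2.5, 4, 0, 0], [2.5, 4, 0, 0]]], "hand": 1, "newtons": 60}}

```text
time_s: 3.27
tcp_pos: [0.399, -0.3294, 0.2316]
ee_rot: [[0.95, 0.311, 0.001], [0.311, -0.95, -0.0], [0.0, 0.001, -1.0]]
force: [0.9, -0.4, 0.1]
grip_width: -0.0001
grasp_force: 0.0
```

Call:
{"fn": "move_arm", "kwargs": {"rows": [[[0, 4, 0, -6], [0, 4, 0, -6], [0, 3, -3, -6], [0, 2, -4, -6.6], [0, 0, -4, 0], [0, 0, -2, 0], [0, 0, 0, 0], [0, 0, 0, 0]]]}}

```text
time_s: 3.93
tcp_pos: [0.3975, -0.2024, 0.1039]
ee_rot: [[0.994, -0.112, -0.002], [-0.112, -0.994, 0.002], [-0.002, -0.001, -1.0]]
force: [0.0, -0.3, 0.5]
grip_width: 0.0005
grasp_force: 0.0
```

Call:
{"fn": "move_arm", "kwargs": {"rows": [[[3, 4, 0, 0], [2.85, 4.45, 0, 0], [0, 0, -2, 0], [0, 0, -1.5, 0], [0, 0, -1, 0], [0, 0, -1, 0], [0, 0, -1, 0], [0, 0, -0.8, 0]]]}}

```text
time_s: 4.6
tcp_pos: [0.4462, -0.1356, 0.032]
ee_rot: [[0.994, -0.113, 0.001], [-0.113, -0.994, -0.001], [0.001, 0.001, -1.0]]
force: [-2.2, 0.2, 4.9]
grip_width: 0.0003
grasp_force: 2.8
```

Call:
{"fn": "move_arm", "kwargs": {"rows": [[[0, 0, 0, 0], [0, 0, -0.2, 0], [0, 0, 0, 0]]]}}

```text
time_s: 4.85
tcp_pos: [0.4461, -0.1353, 0.0299]
ee_rot: [[0.994, -0.113, 0.001], [-0.113, -0.994, -0.001], [0.001, 0.001, -1.0]]
force: [-0.6, -0.4, 2.5]
grip_width: -0.0003
grasp_force: 1.0
```

Call:
{"fn": "move_arm", "kwargs": {"rows": [[[0, 0, 2, 0], [1, 1.75, 1, 0], [0, 0, -1, 0], [0, 0, -1, 0], [0, 0, -0.8, 0], [0, 0, -0.2, 0], [0, 0, 0, 0]]]}}

```text
time_s: 5.43
tcp_pos: [0.457, -0.1176, 0.0308]
ee_rot: [[0.994, -0.113, 0.001], [-0.113, -0.994, 0.0], [0.001, -0.001, -1.0]]
force: [-1.6, 3.0, 16.3]
grip_width: 0.0001
grasp_force: 7.9
```

Call:
{"fn": "move_arm", "kwargs": {"rows": [[[0, 0, -0.2, 0], [0, 0, 0, 0]]]}}

```text
time_s: 5.6
tcp_pos: [0.4571, -0.1176, 0.0304]
ee_rot: [[0.994, -0.113, 0.0], [-0.113, -0.994, 0.001], [0.0, -0.001, -1.0]]
force: [-6.7, 4.0, 28.1]
grip_width: -0.0002
grasp_force: 14.6
```

Call:
{"fn": "move_arm", "kwargs": {"rows": [[[0, 0, 4, 0], [0, 0, 4, 0], [3.9, -0.4, 1, 0], [3.9, -0.4, 0, 0], [2.7, -0.4, 0, 0], [0, 0, 0, 0], [0, 0, 0, 0], [0, 0, 0, 0]]], "hand": -1}}

```text
time_s: 6.27
tcp_pos: [0.5581, -0.1287, 0.1149]
ee_rot: [[0.994, -0.113, -0.005], [-0.113, -0.994, 0.002], [-0.006, -0.001, -1.0]]
force: [-0.1, 0.6, 0.1]
grip_width: 0.0853
grasp_force: 0.0
```

```bash
python3 - <<'E'
from h import *
s=status.sense();print(s["tcp_pos"],s["grip_width"])
a=get_image("top");b=get_image("side")
T=cv2.resize(a["pixels"][140:240,270:400,::-1],None,fx=3,fy=3,interpolation=cv2.INTER_CUBIC)
S=cv2.resize(b["pixels"][140:240,270:400,::-1],None,fx=3,fy=3,interpolation=cv2.INTER_CUBIC)
cv2.imwrite("pics/c2.png",np.hstack([T,S]))
E
```

```text
[ 0.55814946 -0.12868258  0.11488644] 0.08532946508374133
```

View pics/c2.png

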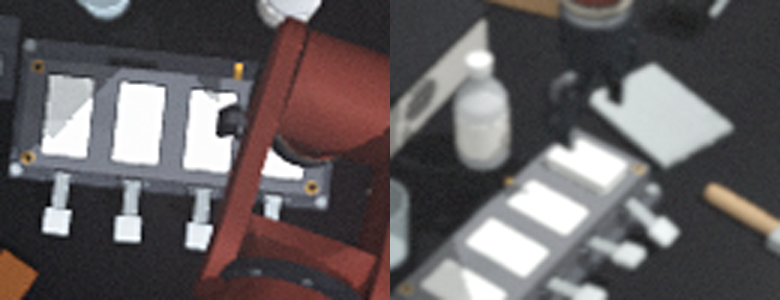

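The crop shows plaque 3 raised (side crop about (597,160)) with its lever down, and the open gripper above it.

Call:
{"fn": "move_arm", "kwargs": {"rows": [[[0.4, -0.1, -2, 0], [0, 0, -1.6, 0], [0, 0, -1, 0], [0, 0, -1, 0], [0, 0, 0, 0], [0, 0, 0, 0]]]}}

```text
time_s: 6.87
tcp_pos: [0.5637, -0.1298, 0.0609]
ee_rot: [[0.994, -0.112, -0.002], [-0.112, -0.994, 0.001], [-0.002, -0.0, -1.0]]
force: [-0.1, -0.0, 0.1]
grip_width: 0.0856
grasp_force: 0.0
```

Call:
{"fn": "move_arm", "kwargs": {"rows": [[[0, 0, 0, 0], [0, 0, 0, 0], [0, 0, 0, 0], [0, 0, 0, 0], [0, 0, 0, 0], [0, 0, 0, 0]]], "hand": 1}}

```text
time_s: 7.37
tcp_pos: [0.5655, -0.1298, 0.0627]
ee_rot: [[0.994, -0.113, 0.002], [-0.113, -0.994, 0.0], [0.002, -0.001, -1.0]]
force: [-0.6, 2.9, 6.1]
grip_width: 0.0433
grasp_force: 64.3
```

Call:
{"fn": "move_arm", "kwargs": {"rows": [[[0, 0, 1, 0], [0, 0, 2, 0], [0, 0, 3, 0], [0, 0, 3, 0], [0, 0, 0, 0], [0, 0, 0, 0]]]}}

```text
time_s: 7.87
tcp_pos: [0.5663, -0.1312, 0.1544]
ee_rot: [[0.994, -0.112, 0.005], [-0.112, -0.994, -0.003], [0.005, 0.002, -1.0]]
force: [0.1, -0.7, -0.9]
grip_width: 0.0435
grasp_force: 63.7
```

Call:
{"fn": "move_arm", "kwargs": {"rows": [[[-0.2, -3, 0, -3], [-0.2, -3.5, 0, -4], [-0.2, -3.7, -1, -4], [-0.2, -3.5, -1, -3], [-0.1, -3.5, -1, -2], [0, 0, -1, 0], [0, 0, 0, 0], [0, 0, 0, 0]]]}}

```text
time_s: 8.53
tcp_pos: [0.5535, -0.3007, 0.1086]
ee_rot: [[0.924, -0.382, -0.005], [-0.382, -0.924, 0.004], [-0.006, -0.002, -1.0]]
force: [0.2, 0.4, -1.2]
grip_width: 0.0435
grasp_force: 63.6
```

Call:
{"fn": "move_arm", "kwargs": {"rows": [[[0.4, -0.3, -2, 0], [0, 0, -2.5, 0], [0, 0, -2, 0], [0, 0, -1, 0], [0, 0, 0, 0], [0, 0, 0, 0], [0, 0, 0, 0]]]}}

```text
time_s: 9.12
tcp_pos: [0.5609, -0.3052, 0.0382]
ee_rot: [[0.925, -0.381, 0.002], [-0.381, -0.925, -0.001], [0.003, 0.001, -1.0]]
force: [1.7, -0.4, -1.4]
grip_width: 0.0429
grasp_force: 63.6
```

Call:
{"fn": "move_arm", "kwargs": {"rows": [[[-0.3, 0.15, -0.8, 0], [0, 0, -0.6, 0], [0, 0, 0, 0], [0, 0, 0, 0], [0, 0, 0, 0]]]}}

```text
time_s: 9.53
tcp_pos: [0.5566, -0.3037, 0.0226]
ee_rot: [[0.924, -0.382, 0.0], [-0.382, -0.924, 0.0], [0.0, -0.0, -1.0]]
force: [0.8, -0.1, -0.6]
grip_width: 0.0432
grasp_force: 63.7
```

Call:
{"fn": "move_arm", "kwargs": {"rows": [[[0.1, 0, -0.2, 0], [0, 0, -0.1, 0], [0, 0, -0.1, 0], [0, 0, 0, 0], [0, 0, 0, 0]]]}}

```text
time_s: 9.95
tcp_pos: [0.5582, -0.304, 0.0201]
ee_rot: [[0.924, -0.382, 0.001], [-0.382, -0.924, -0.0], [0.001, 0.0, -1.0]]
force: [-2.3, 1.5, 5.9]
grip_width: 0.0431
grasp_force: 64.3
```

Call:
{"fn": "move_arm", "kwargs": {"rows": [[[0, 0, 0, 0], [0, 0, 0, 0], [0, 0, 0, 0], [0, 0, 1, 0], [0, 0, 3, 0], [0, 0, 3.5, 0], [0, 0, 3.5, 0], [0, 0, 0, 0]]], "hand": -1}}

```text
time_s: 10.62
tcp_pos: [0.5629, -0.3071, 0.1385]
ee_rot: [[0.924, -0.382, 0.013], [-0.382, -0.924, -0.009], [0.016, 0.003, -1.0]]
force: [0.7, -1.1, 1.9]
grip_width: 0.0857
grasp_force: 0.0
```

Call:
{"fn": "move_arm", "kwargs": {"rows": [[[-1.5, 3.7, 0, 2], [-1.5, 3.7, 0, 2], [-1.5, 3.7, 0, 3], [-1.5, 3.7, 0, 3], [-1.5, 3.7, 0, 3], [-1.5, 3.7, 0, 3], [-0.4, 3.7, 0, 0], [0, 0, 0, 0]]], "hand": 1}}

```text
time_s: 11.28
tcp_pos: [0.4613, -0.0392, 0.1283]
ee_rot: [[0.994, -0.108, -0.002], [-0.108, -0.994, 0.003], [-0.002, -0.003, -1.0]]
force: [-0.6, -0.7, -0.1]
grip_width: 0.0001
grasp_force: 0.0
```

```bash
python3 - <<'E'
from h import *
s=status.sense();print(s["tcp_pos"],s["grip_width"])
a=get_image("top");b=get_image("side")
T=cv2.resize(a["pixels"][140:240,380:470,::-1],None,fx=4,fy=4,interpolation=cv2.INTER_CUBIC)
S=cv2.resize(b["pixels"][140:240,310:400,::-1],None,fx=4,fy=4,interpolation=cv2.INTER_CUBIC)
cv2.imwrite("pics/c3.png",np.hstack([T,S]))
for im,n,box in((a,"t",(160,220,395,440)),(b,"s",(155,205,325,395))):
  for thr in(170,190,210,225):
    for A,P in blobs(im,box,thr,60,700):
      c,wh,an=rect(im,P,.032);print(n,thr,round(A),np.round(c,1),np.round(wh,1),round(an,1))
  for m in masks_of(im,"plaque0_c"):
      q=np.argwhere(m["mask"]);c,wh,an=rect(im,q,.032);print("  nn",round(m["p"],2),np.round(c,1),np.round(wh,1),round(an,1))
E
```

```text
[ 0.46127615 -0.03916455  0.12826516] 8.903525790507843e-05
t 210 383 [ 554.  -304.7] [82.5 47.6] -22.5
t 225 362 [ 554.3 -304.5] [80.  45.7] -22.5
  nn 0.78 [590.2  87.8] [84.7 51.1] -7.6
  nn 0.76 [408.3 159.9] [83.1 47.1] -36.3
s 170 242 [ 488.7 -278.2] [130.8  66.5] -74.4
s 190 206 [ 489.2 -278.3] [122.9  62.5] -73.9
  nn 0.69 [597.8  72.3] [82.7 45.1] -5.2
  nn 0.63 [398.4 178.5] [90.5 50.5] -37.4
  nn 0.54 [354.2 444.1] [144.4  62.7] 86.7
```

View pics/c3.png

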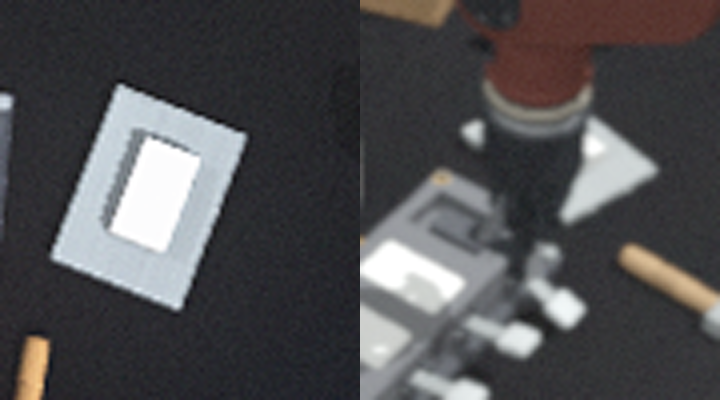

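The crop shows the plate with one plaque centred and aligned on it; the top view puts it at (554.2,-304.6), 22.5° clockwise. Pocket 3 is empty. Next is lever 2.

Call:
{"fn": "move_arm", "kwargs": {"rows": [[[0.3, -0.6, -3, 0], [0, 0, -2.5, 0], [0, 0, 0, 0], [0, 0, 0, 0]]]}}

```text
time_s: 11.82
tcp_pos: [0.4655, -0.0516, 0.0724]
ee_rot: [[0.993, -0.115, -0.004], [-0.115, -0.993, 0.001], [-0.004, -0.0, -1.0]]
force: [-0.2, 0.5, -0.3]
grip_width: -0.0002
grasp_force: 0.0
```

Call:
{"fn": "move_arm", "kwargs": {"rows": [[[0, 0, -1, 0], [0, 0, -1, 0], [0, 0, -1, 0], [0, 0, -0.8, 0], [0, 0, -0.3, 0], [0, 0, 0, 0]]]}}

```text
time_s: 12.32
tcp_pos: [0.4678, -0.0513, 0.0329]
ee_rot: [[0.994, -0.112, 0.002], [-0.112, -0.994, -0.001], [0.002, 0.001, -1.0]]
force: [0.0, -1.3, 1.2]
grip_width: -0.0002
grasp_force: 0.5
```

Call:
{"fn": "move_arm", "kwargs": {"rows": [[[0, 0, -0.3, 0], [0, 0, -0.2, 0], [0, 0, 0, 0]]]}}

```text
time_s: 12.57
tcp_pos: [0.4683, -0.0514, 0.031]
ee_rot: [[0.994, -0.112, 0.001], [-0.112, -0.994, -0.001], [0.001, 0.001, -1.0]]
force: [-7.6, -1.0, 23.0]
grip_width: 0.0003
grasp_force: 11.6
```

Call:
{"fn": "move_arm", "kwargs": {"rows": [[[0, 0, 4, 0], [0, 0, 4, 0], [3.9, -0.2, 0.5, 0], [3.9, -0.2, 0, 0], [2.7, -0.2, 0, 0], [0, 0, 0, 0], [0, 0, 0, 0], [0, 0, 0, 0]]], "hand": -1}}

```text
time_s: 13.23
tcp_pos: [0.5702, -0.0561, 0.1115]
ee_rot: [[0.994, -0.112, -0.003], [-0.112, -0.994, 0.001], [-0.003, -0.0, -1.0]]
force: [-0.2, -0.1, 0.5]
grip_width: 0.0853
grasp_force: 0.0
```

Call:
{"fn": "move_arm", "kwargs": {"rows": [[[0, 0, -2, 0], [0, 0, -1, 0], [0, 0, 0, 0], [0, 0, 0, 0]]]}}

```text
time_s: 13.57
tcp_pos: [0.5694, -0.0561, 0.081]
ee_rot: [[0.994, -0.112, -0.004], [-0.112, -0.994, 0.001], [-0.004, -0.0, -1.0]]
force: [-1.0, -0.0, 0.7]
grip_width: 0.0852
grasp_force: 0.0
```

Call:
{"fn": "move_arm", "kwargs": {"rows": [[[0.2, -0.1, -1, 0], [0, 0, -0.9, 0], [0, 0, 0, 0], [0, 0, 0, 0]]]}}

```text
time_s: 13.9
tcp_pos: [0.5729, -0.0575, 0.0627]
ee_rot: [[0.994, -0.112, -0.002], [-0.112, -0.994, 0.0], [-0.002, -0.0, -1.0]]
force: [0.3, 0.3, -0.6]
grip_width: 0.0857
grasp_force: 0.0
```

Call:
{"fn": "move_arm", "kwargs": {"rows": [[[0, 0, 0, 0], [0, 0, 0, 0], [0, 0, 0, 0], [0, 0, 0, 0], [0, 0, 0, 0], [0, 0, 0, 0]]], "hand": 1}}

```text
time_s: 14.4
tcp_pos: [0.5742, -0.0573, 0.0643]
ee_rot: [[0.994, -0.113, 0.001], [-0.113, -0.994, 0.0], [0.001, -0.001, -1.0]]
force: [0.2, 2.1, 3.2]
grip_width: 0.0432
grasp_force: 63.3
```

Call:
{"fn": "move_arm", "kwargs": {"rows": [[[0, 0, 1, 0], [0, 0, 2, 0], [0, 0, 3, 0], [0, 0, 3, 0], [0, 0, 0, 0], [0, 0, 0, 0]]]}}

```text
time_s: 14.9
tcp_pos: [0.5755, -0.0583, 0.1566]
ee_rot: [[0.994, -0.112, 0.006], [-0.112, -0.994, -0.002], [0.006, 0.001, -1.0]]
force: [-0.6, 0.0, -1.5]
grip_width: 0.043
grasp_force: 62.9
```

Call:
{"fn": "move_arm", "kwargs": {"rows": [[[-0.2, -3.5, 0, -2], [-0.2, -3.5, 0, -3], [-0.2, -3.5, 0, -3], [-0.2, -3.5, 0, -3], [-0.3, -3.5, 0, -3], [-0.3, -3.5, -1, -2], [-0.2, -3.5, -2, 0], [0, 0, 0, 0]]]}}

```text
time_s: 15.57
tcp_pos: [0.5533, -0.3072, 0.1178]
ee_rot: [[0.922, -0.386, -0.008], [-0.386, -0.922, 0.001], [-0.007, 0.002, -1.0]]
force: [-0.8, 0.1, -2.5]
grip_width: 0.0427
grasp_force: 62.9
```

Call:
{"fn": "move_arm", "kwargs": {"rows": [[[0, 0, -2, 0], [0, 0, -2, 0], [0, 0, 0, 0], [0, 0, 0, 0], [0, 0, 0, 0]]]}}

```text
time_s: 15.98
tcp_pos: [0.5573, -0.302, 0.0833]
ee_rot: [[0.924, -0.381, -0.001], [-0.381, -0.924, 0.001], [-0.001, -0.0, -1.0]]
force: [0.4, -0.4, -1.1]
grip_width: 0.0434
grasp_force: 62.9
```

Call:
{"fn": "move_arm", "kwargs": {"rows": [[[0.1, -0.2, -1.5, 0], [0, 0, -1.5, 0], [0, 0, -0.6, 0], [0, 0, 0, 0], [0, 0, 0, 0], [0, 0, 0, 0]]]}}

```text
time_s: 16.48
tcp_pos: [0.5588, -0.3047, 0.0476]
ee_rot: [[0.924, -0.382, 0.0], [-0.382, -0.924, -0.0], [0.0, 0.0, -1.0]]
force: [0.4, -0.9, -1.2]
grip_width: 0.0432
grasp_force: 62.9
```

Call:
{"fn": "move_arm", "kwargs": {"rows": [[[0, 0.05, -0.4, 0], [0, 0, -0.3, 0], [0, 0, -0.1, 0], [0, 0, 0, 0], [0, 0, 0, 0]]]}}

```text
time_s: 16.9
tcp_pos: [0.5587, -0.3042, 0.0397]
ee_rot: [[0.924, -0.382, 0.0], [-0.382, -0.924, -0.0], [0.0, 0.0, -1.0]]
force: [-0.4, -0.3, -0.6]
grip_width: 0.0431
grasp_force: 62.9
```

Call:
{"fn": "move_arm", "kwargs": {"rows": [[[0, 0, -0.1, 0], [0, 0, 0, 0], [0, 0, 0, 0]]]}}

```text
time_s: 17.15
tcp_pos: [0.5588, -0.3042, 0.0396]
ee_rot: [[0.924, -0.382, -0.0], [-0.382, -0.924, 0.0], [-0.0, -0.0, -1.0]]
force: [-2.4, 0.9, 5.1]
grip_width: 0.0434
grasp_force: 63.6
```

Call:
{"fn": "move_arm", "kwargs": {"rows": [[[0, 0, 0, 0], [0, 0, 0, 0], [0, 0, 0, 0], [0, 0, 1, 0], [0, 0, 3, 0], [0, 0, 3.5, 0], [0, 0, 2, 0], [0, 0, 0, 0]]], "hand": -1}}

```text
time_s: 17.82
tcp_pos: [0.5627, -0.3069, 0.1412]
ee_rot: [[0.924, -0.382, 0.011], [-0.382, -0.924, -0.007], [0.013, 0.003, -1.0]]
force: [1.3, -1.1, 0.8]
grip_width: 0.0854
grasp_force: 0.0
```

Call:
{"fn": "move_arm", "kwargs": {"rows": [[[-1.2, 3.7, 0, 2], [-1.2, 3.7, 0, 2], [-1.2, 3.7, 0, 3], [-1.2, 3.7, 0, 3], [-1.2, 3.7, 0, 3], [-1.2, 3.7, 0, 3], [-1, 3.7, 0, 0], [-0.5, 3.7, 0, 0]]], "hand": 1}}

```text
time_s: 18.48
tcp_pos: [0.4696, -0.0064, 0.1331]
ee_rot: [[0.994, -0.113, -0.001], [-0.113, -0.994, 0.0], [-0.001, -0.0, -1.0]]
force: [-0.7, 0.5, -0.1]
grip_width: 0.0004
grasp_force: 0.0
```

Call:
{"fn": "move_arm", "kwargs": {"rows": [[[0, 3.5, -1.5, 0], [0, 0, -2.5, 0], [0, 0, 0, 0], [0, 0, 0, 0], [0, 0, 0, 0]]]}}

```text
time_s: 18.9
tcp_pos: [0.472, 0.0263, 0.0941]
ee_rot: [[0.994, -0.113, 0.0], [-0.113, -0.994, -0.0], [0.0, 0.0, -1.0]]
force: [-0.1, 0.3, -0.4]
grip_width: 0.0
grasp_force: 0.0
```

```bash
cat > chk.py <<'E'
from h import *
import sys
z=float(sys.argv[1])
a=get_image("top")
for thr in(210,225,235):
    for A,P in blobs(a,(150,225,395,445),thr,60,1200):
      c,wh,an=rect(a,P,z);print(thr,round(A),np.round(c,1),np.round(wh,1),round(an,1))
save(a,sys.argv[2],(140,240,380,470),4)
for m in masks_of(a,"weight_grip")[:3]: print(round(m["p"],2),np.round(m["position"]))
E
python3 chk.py .05 c4.png
```

```text
210 399 [ 554.8 -305.2] [83.9 47.9] -22.4
225 377 [ 554.6 -304.8] [81.5 46.2] -22.7
235 360 [ 554.8 -305. ] [79.5 44.7] -22.5
0.66 [226. 204.]
0.53 [216. 243.]
0.51 [174. 486.]
```

Call:
{"fn": "move_arm", "kwargs": {"rows": [[[0, 0, -2.5, 0], [0, 0, -1, 0], [0, 0, -1, 0], [0, 0, -1, 0], [0, 0, -0.8, 0], [0, 0, -0.2, 0], [0, 0, 0, 0]]]}}

```text
time_s: 19.58
tcp_pos: [0.4718, 0.0261, 0.0302]
ee_rot: [[0.994, -0.113, -0.002], [-0.113, -0.994, -0.001], [-0.002, 0.001, -1.0]]
force: [-6.5, -0.8, 13.7]
grip_width: 0.0002
grasp_force: 7.3
```

Call:
{"fn": "move_arm", "kwargs": {"rows": [[[0, 0, -0.2, 0], [0, 0, 0, 0]]]}}

```text
time_s: 19.75
tcp_pos: [0.4719, 0.0261, 0.0298]
ee_rot: [[0.994, -0.112, -0.003], [-0.112, -0.994, -0.001], [-0.003, 0.001, -1.0]]
force: [-11.2, -1.0, 25.0]
grip_width: 0.0001
grasp_force: 13.8
```

Call:
{"fn": "move_arm", "kwargs": {"rows": [[[0, 0, 4, 0], [0, 0, 4, 0], [3.9, -0.4, 0.5, 0], [3.9, -0.4, 0, 0], [3.1, -0.3, 0, 0], [0, 0, 0, 0], [0, 0, 0, 0], [0, 0, 0, 0]]], "hand": -1}}

```text
time_s: 20.42
tcp_pos: [0.5795, 0.0157, 0.1107]
ee_rot: [[0.994, -0.113, -0.003], [-0.113, -0.994, 0.0], [-0.003, -0.0, -1.0]]
force: [-0.6, 0.9, 0.5]
grip_width: 0.0853
grasp_force: 0.0
```

Call:
{"fn": "move_arm", "kwargs": {"rows": [[[0, 0, -2, 0], [0, 0, -1, 0], [0, 0, 0, 0], [0, 0, 0, 0], [0, 0, 0, 0]]]}}

```text
time_s: 20.83
tcp_pos: [0.5801, 0.016, 0.0817]
ee_rot: [[0.994, -0.112, -0.0], [-0.112, -0.994, 0.0], [-0.0, -0.0, -1.0]]
force: [0.2, 0.4, -0.3]
grip_width: 0.0856
grasp_force: 0.0
```

Call:
{"fn": "move_arm", "kwargs": {"rows": [[[0.1, -0.1, -1, 0], [0, 0, -0.9, 0], [0, 0, 0, 0], [0, 0, 0, 0]]]}}

```text
time_s: 21.17
tcp_pos: [0.5806, 0.015, 0.0614]
ee_rot: [[0.994, -0.112, -0.002], [-0.112, -0.994, 0.0], [-0.002, 0.0, -1.0]]
force: [0.5, 0.3, 0.3]
grip_width: 0.0854
grasp_force: 0.0
```

Call:
{"fn": "move_arm", "kwargs": {"rows": [[[0, 0, 0, 0], [0, 0, 0, 0], [0, 0, 0, 0], [0, 0, 0, 0], [0, 0, 0, 0], [0, 0, 0, 0]]], "hand": 1}}

```text
time_s: 21.67
tcp_pos: [0.5822, 0.0152, 0.0632]
ee_rot: [[0.994, -0.112, 0.001], [-0.112, -0.994, 0.001], [0.001, -0.001, -1.0]]
force: [0.1, 1.3, 2.2]
grip_width: 0.0435
grasp_force: 63.8
```

Call:
{"fn": "move_arm", "kwargs": {"rows": [[[0, 0, 1, 0], [0, 0, 2, 0], [0, 0, 3, 0], [0, 0, 3, 0], [0, 0, 0, 0], [0, 0, 0, 0]]]}}

```text
time_s: 22.17
tcp_pos: [0.5835, 0.0144, 0.1556]
ee_rot: [[0.994, -0.112, 0.006], [-0.112, -0.994, -0.001], [0.006, 0.001, -1.0]]
force: [-0.2, 0.4, -1.6]
grip_width: 0.0433
grasp_force: 63.5
```

Call:
{"fn": "move_arm", "kwargs": {"rows": [[[-0.3, -3.9, 0, -2], [-0.3, -3.9, 0, -3], [-0.3, -3.9, 0, -3], [-0.3, -4, 0, -3], [-0.3, -4, 0, -3], [-0.3, -4, 0, -2], [-0.3, -4, 0, 0], [-0.2, -4, 0, 0]]]}}

```text
time_s: 22.83
tcp_pos: [0.5564, -0.3032, 0.1502]
ee_rot: [[0.924, -0.382, -0.004], [-0.382, -0.924, 0.002], [-0.005, -0.001, -1.0]]
force: [1.4, 1.1, -1.2]
grip_width: 0.043
grasp_force: 63.5
```

Call:
{"fn": "move_arm", "kwargs": {"rows": [[[0, 0, -2, 0], [0, 0, -3, 0], [0, 0, 0, 0], [0, 0, 0, 0], [0, 0, 0, 0]]]}}

```text
time_s: 23.25
tcp_pos: [0.558, -0.3014, 0.1019]
ee_rot: [[0.924, -0.381, -0.002], [-0.381, -0.924, 0.001], [-0.002, -0.0, -1.0]]
force: [0.2, -0.2, -0.3]
grip_width: 0.0429
grasp_force: 63.5
```

Call:
{"fn": "move_arm", "kwargs": {"rows": [[[0, -0.25, -1.5, 0], [0, 0, -1.5, 0], [0, 0, -0.8, 0], [0, 0, 0, 0], [0, 0, 0, 0], [0, 0, 0, 0]]]}}

```text
time_s: 23.75
tcp_pos: [0.5593, -0.3049, 0.0654]
ee_rot: [[0.924, -0.382, 0.001], [-0.382, -0.924, -0.001], [0.002, 0.0, -1.0]]
force: [1.0, -0.2, -0.3]
grip_width: 0.0432
grasp_force: 63.5
```

Call:
{"fn": "move_arm", "kwargs": {"rows": [[[0, 0.05, -0.4, 0], [0, 0, -0.3, 0], [0, 0, -0.1, 0], [0, 0, 0, 0], [0, 0, 0, 0]]]}}

```text
time_s: 24.17
tcp_pos: [0.5587, -0.3041, 0.0566]
ee_rot: [[0.924, -0.382, 0.0], [-0.382, -0.924, -0.0], [0.0, 0.0, -1.0]]
force: [0.2, 0.2, -1.4]
grip_width: 0.0431
grasp_force: 63.5
```

Call:
{"fn": "move_arm", "kwargs": {"rows": [[[0, 0, -0.1, 0], [0, 0, 0, 0]]]}}

```text
time_s: 24.33
tcp_pos: [0.5587, -0.3042, 0.0565]
ee_rot: [[0.924, -0.382, -0.0], [-0.382, -0.924, 0.0], [-0.0, -0.0, -1.0]]
force: [-1.9, 1.4, 4.2]
grip_width: 0.0431
grasp_force: 64.0
```

Call:
{"fn": "move_arm", "kwargs": {"rows": [[[0, 0, 0, 0], [0, 0, 0, 0], [0, 0, 0, 0], [0, 0, 1, 0], [0, 0, 3, 0], [0, 0, 3.5, 0], [0, 0, 0.5, 0], [0, 0, 0, 0]]], "hand": -1}}

```text
time_s: 25.0
tcp_pos: [0.5615, -0.3061, 0.1407]
ee_rot: [[0.924, -0.382, 0.008], [-0.382, -0.924, -0.005], [0.009, 0.002, -1.0]]
force: [0.8, -0.5, -0.9]
grip_width: 0.0859
grasp_force: 0.0
```

Call:
{"fn": "move_arm", "kwargs": {"rows": [[[-1, 3.9, 0, 2], [-1, 3.9, 0, 2], [-1, 3.9, 0, 3], [-1, 3.9, 0, 3], [-1, 3.9, 0, 3], [-1, 3.9, 0, 3], [-1, 3.9, 0, 0], [-0.8, 3.9, 0, 0]]], "hand": 1}}

```text
time_s: 25.67
tcp_pos: [0.4783, 0.0097, 0.1342]
ee_rot: [[0.994, -0.113, -0.003], [-0.113, -0.994, 0.0], [-0.003, -0.0, -1.0]]
force: [0.3, -0.3, -0.2]
grip_width: -0.0001
grasp_force: 0.0
```

Call:
{"fn": "move_arm", "kwargs": {"rows": [[[0, 3.3, -1.5, 0], [0, 3.3, -1, 0], [0, 3, -1, 0], [0, 0, -1, 0], [0, 0, 0, 0], [0, 0, 0, 0], [0, 0, 0, 0]]]}}

```text
time_s: 26.25
tcp_pos: [0.4806, 0.1029, 0.0904]
ee_rot: [[0.994, -0.113, -0.001], [-0.113, -0.994, -0.0], [-0.001, 0.001, -1.0]]
force: [0.2, 0.2, 0.7]
grip_width: -0.0003
grasp_force: 0.0
```

```bash
python3 chk.py .068 c5.png
```

```text
210 411 [ 555.2 -305. ] [83.2 47.3] -22.6
225 388 [ 555.  -304.8] [81.1 45.6] -22.4
235 372 [ 555.1 -304.8] [79.6 44.5] -22.5
0.84 [224. 201.]
0.64 [215. 237.]
```

Stack is aligned. Next is lever 0.

Call:
{"fn": "move_arm", "kwargs": {"rows": [[[0, -0.3, -2.1, 0], [0, 0, -1, 0], [0, 0, -1, 0], [0, 0, -1, 0], [0, 0, -0.8, 0], [0, 0, -0.2, 0], [0, 0, 0, 0]]]}}

```text
time_s: 26.93
tcp_pos: [0.4806, 0.1001, 0.0305]
ee_rot: [[0.994, -0.112, -0.002], [-0.112, -0.994, -0.001], [-0.002, 0.001, -1.0]]
force: [-3.7, -1.5, 9.1]
grip_width: -0.0
grasp_force: 5.3
```

Call:
{"fn": "move_arm", "kwargs": {"rows": [[[0, 0, -0.2, 0], [0, 0, 0, 0]]]}}

```text
time_s: 27.1
tcp_pos: [0.4807, 0.1001, 0.0301]
ee_rot: [[0.994, -0.112, -0.003], [-0.112, -0.994, -0.001], [-0.003, 0.002, -1.0]]
force: [-8.4, -3.0, 21.9]
grip_width: -0.0002
grasp_force: 11.4
```

Call:
{"fn": "move_arm", "kwargs": {"rows": [[[0, 0, 4, 0], [0, 0, 4, 0], [3.9, -0.4, 0.5, 0], [3.9, -0.4, 0, 0], [3.1, -0.4, 0, 0], [0, 0, 0, 0], [0, 0, 0, 0], [0, 0, 0, 0]]], "hand": -1}}

```text
time_s: 27.77
tcp_pos: [0.5884, 0.0887, 0.1114]
ee_rot: [[0.994, -0.113, -0.003], [-0.113, -0.994, 0.0], [-0.003, 0.0, -1.0]]
force: [0.7, -0.2, 0.6]
grip_width: 0.0855
grasp_force: 0.0
```

Call:
{"fn": "move_arm", "kwargs": {"rows": [[[0, 0, -2, 0], [0, 0, -1, 0], [0, 0, 0, 0], [0, 0, 0, 0], [0, 0, 0, 0]]]}}

```text
time_s: 28.18
tcp_pos: [0.5891, 0.0891, 0.0826]
ee_rot: [[0.994, -0.112, -0.0], [-0.112, -0.994, 0.0], [-0.0, 0.0, -1.0]]
force: [-0.3, 0.1, 0.8]
grip_width: 0.0852
grasp_force: 0.0
```

Call:
{"fn": "move_arm", "kwargs": {"rows": [[[0, -0.1, -1.1, 0], [0, 0, -0.9, 0], [0, 0, 0, 0], [0, 0, 0, 0]]]}}

```text
time_s: 28.52
tcp_pos: [0.5886, 0.0878, 0.0614]
ee_rot: [[0.994, -0.112, -0.002], [-0.112, -0.994, -0.0], [-0.002, 0.0, -1.0]]
force: [0.3, 0.2, 1.2]
grip_width: 0.0854
grasp_force: 0.0
```

Call:
{"fn": "move_arm", "kwargs": {"rows": [[[0, 0, 0, 0], [0, 0, 0, 0], [0, 0, 0, 0], [0, 0, 0, 0], [0, 0, 0, 0], [0, 0, 0, 0]]], "hand": 1}}

```text
time_s: 29.02
tcp_pos: [0.5901, 0.088, 0.0632]
ee_rot: [[0.994, -0.112, 0.001], [-0.112, -0.994, 0.0], [0.001, -0.0, -1.0]]
force: [-0.6, -0.3, 2.6]
grip_width: 0.0432
grasp_force: 63.7
```

Call:
{"fn": "move_arm", "kwargs": {"rows": [[[0, 0, 1, 0], [0, 0, 2, 0], [0, 0, 3, 0], [0, 0, 3, 0], [0, 0, 0, 0], [0, 0, 0, 0]]]}}

```text
time_s: 29.52
tcp_pos: [0.5917, 0.088, 0.1558]
ee_rot: [[0.994, -0.112, 0.006], [-0.112, -0.994, 0.0], [0.006, -0.001, -1.0]]
force: [-0.1, 0.2, -0.3]
grip_width: 0.0433
grasp_force: 63.5
```

Call:
{"fn": "move_arm", "kwargs": {"rows": [[[-0.3, -3.9, 0, -2], [-0.3, -3.9, 0, -3], [-0.3, -3.9, 0, -3], [-0.3, -4, 0, -3], [-0.3, -4, 0, -3], [-0.3, -4, 0, -2], [-0.3, -4, 0, 0], [-0.3, -4, 0, 0]]]}}

```text
time_s: 30.18
tcp_pos: [0.5636, -0.2302, 0.1504]
ee_rot: [[0.924, -0.382, -0.004], [-0.382, -0.924, 0.002], [-0.004, -0.0, -1.0]]
force: [0.6, 0.8, -1.4]
grip_width: 0.0432
grasp_force: 63.5
```

Call:
{"fn": "move_arm", "kwargs": {"rows": [[[-0.3, -3.7, 0, 0], [-0.2, -3.8, 0, 0], [0, 0, -1.5, 0], [0, 0, -1.5, 0], [0, 0, 0, 0], [0, 0, 0, 0], [0, 0, 0, 0]]]}}

```text
time_s: 30.77
tcp_pos: [0.5602, -0.3033, 0.1218]
ee_rot: [[0.924, -0.381, -0.002], [-0.381, -0.924, 0.001], [-0.002, -0.0, -1.0]]
force: [-0.2, -0.4, -1.5]
grip_width: 0.0433
grasp_force: 63.5
```

Call:
{"fn": "move_arm", "kwargs": {"rows": [[[-0.2, -0.1, -1.5, 0], [0, 0, -1.5, 0], [0, 0, -0.9, 0], [0, 0, 0, 0], [0, 0, 0, 0], [0, 0, 0, 0]]]}}

```text
time_s: 31.27
tcp_pos: [0.5594, -0.3053, 0.0847]
ee_rot: [[0.924, -0.381, 0.001], [-0.381, -0.924, -0.001], [0.002, 0.0, -1.0]]
force: [0.4, -0.5, -0.4]
grip_width: 0.0432
grasp_force: 63.5
```

Call:
{"fn": "move_arm", "kwargs": {"rows": [[[0, 0.1, -0.5, 0], [0, 0, -0.3, 0], [0, 0, -0.1, 0], [0, 0, 0, 0], [0, 0, 0, 0]]]}}

```text
time_s: 31.68
tcp_pos: [0.5587, -0.3041, 0.0746]
ee_rot: [[0.924, -0.382, 0.0], [-0.382, -0.924, -0.0], [0.0, 0.0, -1.0]]
force: [0.9, 0.2, -1.4]
grip_width: 0.043
grasp_force: 63.5
```

Call:
{"fn": "move_arm", "kwargs": {"rows": [[[0, 0, -0.1, 0], [0, 0, 0, 0]]]}}

```text
time_s: 31.85
tcp_pos: [0.5587, -0.3042, 0.0745]
ee_rot: [[0.924, -0.382, -0.0], [-0.382, -0.924, 0.0], [-0.0, -0.0, -1.0]]
force: [-0.8, 1.0, 3.6]
grip_width: 0.0434
grasp_force: 63.9
```

Call:
{"fn": "move_arm", "kwargs": {"rows": [[[0, 0, 0, 0], [0, 0, 0, 0], [0, 0, 0, 0], [0, 0, 1, 0], [0, 0, 3, 0], [0, 0, 4, 0], [0, 0, 4, 0], [0, 0, 4, 0]]], "hand": -1}}

```text
time_s: 32.52
tcp_pos: [0.5583, -0.3038, 0.2355]
ee_rot: [[0.924, -0.382, -0.0], [-0.382, -0.924, 0.0], [-0.0, -0.0, -1.0]]
force: [1.3, -0.3, 0.4]
grip_width: 0.0852
grasp_force: 0.0
```

Call:
{"fn": "move_arm", "kwargs": {"rows": [[[-1, 3.9, 0, 2], [-1, 3.9, 0, 2], [-1, 3.9, 0, 3], [-1, 3.9, 0, 3], [-1, 3.9, 0, 3], [-1, 3.9, 0, 3], [-1, 3.9, 0, 0], [0, 0, 0, 0]]], "hand": 1}}

```text
time_s: 33.18
tcp_pos: [0.4865, -0.0251, 0.2339]
ee_rot: [[0.994, -0.107, -0.001], [-0.107, -0.994, 0.004], [-0.001, -0.004, -1.0]]
force: [0.9, 0.0, -0.3]
grip_width: 0.0002
grasp_force: 0.0
```

```bash
python3 chk.py .086 c6.png; python3 - <<'E'
from h import *
s=status.sense();print(s["tcp_pos"])
a=get_image("top");b=get_image("side")
T=cv2.resize(a["pixels"][130:180,225:275,::-1],None,fx=8,fy=8,interpolation=cv2.INTER_CUBIC)
S=cv2.resize(b["pixels"][205:255,225:275,::-1],None,fx=8,fy=8,interpolation=cv2.INTER_CUBIC)
cv2.imwrite("pics/noz.png",np.hstack([T,S]))
for im in(a,b):
  for x in tip_of(im,"nozzle_top")[:2]: print(np.round(x["position"],1),round(x["p"],2),np.round(onz(im,x["position"],.184),3))
E
```

```text
210 428 [ 555.1 -305.2] [83.5 48. ] -22.9
225 404 [ 555.2 -304.8] [80.8 45.9] -22.5
235 386 [ 555.3 -304.8] [79.4 44.5] -22.3
0.77 [228. 202.]
0.65 [216. 242.]
0.51 [138. 368.]
[ 0.48850294 -0.02987107  0.23435241]
[151.1 248.2] 0.48 [0.649 0.198 0.184]
[219.3 257.2] 0.68 [0.648 0.174 0.184]
```

View pics/noz.png

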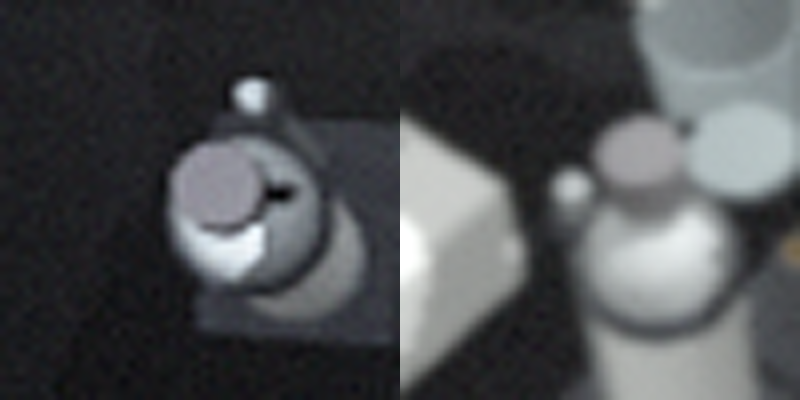

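The crops show the grey cap at top pixel (row 152.5, col 251.8) and side pixel (row 223.2, col 254.5).

```bash
python3 - <<'E'
from h import *
a=get_image("top");b=get_image("side")
p,q=(152.5,251.8),(223.2,254.5)
print(tri(a,p,b,q),onz(a,p,.184),onz(b,q,.184))
E
```

```text
(array([0.64561904, 0.18837155, 0.18255166]), np.float64(0.0014232156671984903)) [0.64473085 0.1877211  0.184     ] [0.64541765 0.18951644 0.184     ]
```

Call:
{"fn": "move_arm", "kwargs": {"rows": [[[0, 0, 0, 0]]]}}

```text
time_s: 33.67
tcp_pos: [0.4889, -0.0321, 0.2335]
ee_rot: [[0.993, -0.114, -0.0], [-0.114, -0.993, 0.0], [-0.0, 0.0, -1.0]]
force: [0.8, 0.2, -0.1]
grip_width: 0.0
grasp_force: 0.0
```

Call:
{"fn": "move_arm", "kwargs": {"rows": [[[2.2, 3.1, 0, 0], [2.2, 3.1, 0, 0], [2.2, 3.1, 0, 0], [2.2, 3.1, 0, 0], [2.2, 3.2, 0, 0], [2.3, 3.2, 0, 0], [2.3, 3.3, 0, 0], [0, 0, 0, 0]]]}}

```text
time_s: 34.33
tcp_pos: [0.6475, 0.195, 0.2317]
ee_rot: [[0.994, -0.109, 0.001], [-0.109, -0.994, 0.003], [0.0, -0.003, -1.0]]
force: [-1.5, -1.1, 0.3]
grip_width: 0.0001
grasp_force: 0.0
```

Call:
{"fn": "move_arm", "kwargs": {"rows": [[[0, 0, -1.5, 0], [0, 0, -1.5, 0], [0, 0, 0, 0], [0, 0, 0, 0], [0, 0, 0, 0]]]}}

```text
time_s: 34.75
tcp_pos: [0.6449, 0.1892, 0.204]
ee_rot: [[0.994, -0.113, 0.0], [-0.113, -0.994, -0.0], [0.0, -0.0, -1.0]]
force: [-0.1, -0.7, 0.3]
grip_width: 0.0002
grasp_force: 0.0
```

Call:
{"fn": "move_arm", "kwargs": {"rows": [[[0, 0, -1, 0], [0, 0, -0.7, 0], [0, 0, -0.4, 0], [0, 0, -0.4, 0], [0, 0, -0.2, 0], [0, 0, 0, 0], [0, 0, 0, 0]]]}}

```text
time_s: 35.33
tcp_pos: [0.6448, 0.1896, 0.1784]
ee_rot: [[0.994, -0.112, 0.0], [-0.112, -0.994, -0.001], [0.0, 0.001, -1.0]]
force: [-2.8, -0.6, 7.2]
grip_width: 0.0001
grasp_force: 3.4
```

Call:
{"fn": "move_arm", "kwargs": {"rows": [[[0, 0, -0.1, 0], [0, 0, 0, 0], [0, 0, 0, 0]]]}}

```text
time_s: 35.58
tcp_pos: [0.6448, 0.1896, 0.1781]
ee_rot: [[0.994, -0.112, 0.0], [-0.112, -0.994, -0.001], [0.001, 0.001, -1.0]]
force: [-3.6, -1.8, 8.1]
grip_width: 0.0001
grasp_force: 4.3
```

Call:
{"fn": "move_arm", "kwargs": {"rows": [[[0, 0, -0.2, 0], [0, 0, 0, 0], [0, 0, 0, 0]]]}}

```text
time_s: 35.83
tcp_pos: [0.6448, 0.1896, 0.178]
ee_rot: [[0.994, -0.112, 0.001], [-0.112, -0.994, -0.001], [0.001, 0.001, -1.0]]
force: [-7.0, -2.1, 14.8]
grip_width: -0.0003
grasp_force: 7.2
```

Call:
{"fn": "move_arm", "kwargs": {"rows": [[[0, 0, 1, 0], [0, 0, 2, 0], [0, 0, 3, 0], [-3, 0, 0, 5], [-3, 0, 0, 5], [-3.5, 0, 0, 6], [-3, 0, 0, 5], [0, 0, 0, 0]]], "hand": -1}}

```text
time_s: 36.5
tcp_pos: [0.5131, 0.1898, 0.2313]
ee_rot: [[0.967, 0.255, -0.008], [0.255, -0.967, -0.001], [-0.008, -0.001, -1.0]]
force: [-0.5, -1.0, -1.0]
grip_width: 0.0854
grasp_force: 0.0
```

```bash
cat > wt.py <<'E'
from h import *
a=get_image("top");b=get_image("side")
for im,n in((a,"t"),(b,"s")):
    for m in masks_of(im,"weight_grip")[:2]:
        q=np.argwhere(m["mask"])
        for z in(.0,.018): c,wh,an=rect(im,q,z);print(n,z,round(m["p"],2),np.round(m["position"]),np.round(c,1),np.round(wh,1),round(an,1))
    for x in tip_of(im,"weight_grip")[:2]: print("tip",np.round(x["position"],1),round(x["p"],2),np.round(onz(im,x["position"],.053),4))
T=cv2.resize(a["pixels"][195:250,175:255,::-1],None,fx=5,fy=5,interpolation=cv2.INTER_CUBIC)
S=cv2.resize(b["pixels"][310:365,250:330,::-1],None,fx=5,fy=5,interpolation=cv2.INTER_CUBIC)
cv2.imwrite("pics/wt.png",np.vstack([T,S]))
print(status.sense()["tcp_pos"])
E
python3 wt.py
```

```text
t 0.0 0.6 [229. 204.] [437.2 368.9] [73.2 41.2] 7.9
t 0.018 0.6 [229. 204.] [437.8 363.1] [72.1 40.5] 7.9
t 0.0 0.2 [186. 414.] [ 567.6 -299.7] [7.3 1.4] -27.6
t 0.018 0.2 [186. 414.] [ 566.1 -295.1] [7.1 1.4] -27.6
tip [224.9 198.4] 0.56 [0.4457 0.3756 0.053 ]
tip [243.9 170.7] 0.56 [0.3887 0.4593 0.053 ]
s 0.0 0.77 [304. 297.] [469.6 252.5] [54.1 36.6] 55.1
s 0.018 0.77 [304. 297.] [463.4 260.7] [53.1 35.9] 55.1
s 0.0 0.72 [346. 280.] [443.  373.5] [82.2 51.1] 23.6
s 0.018 0.72 [346. 280.] [437.3 379.6] [80.8 50.2] 23.6
tip [337.7 279.8] 0.85 [0.4392 0.3822 0.053 ]
tip [298.2 298.8] 0.75 [0.4587 0.2627 0.053 ]
[0.52112641 0.18992385 0.23402803]
```

View pics/wt.png

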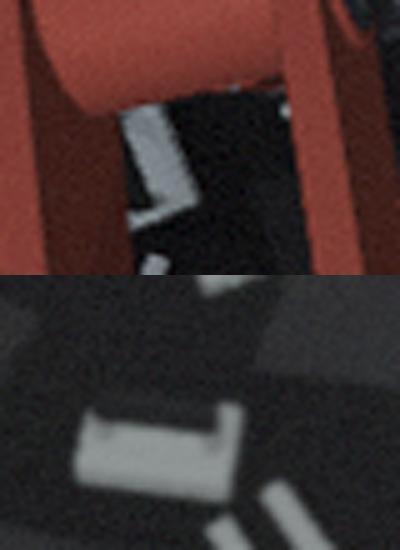

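Nozzle fully pressed and released. In the new crop the arm hides the weight from above, while the side view shows it upright at (279,338). I'll back off for a clear top view.

Call:
{"fn": "move_arm", "kwargs": {"rows": [[[0, -4, 0, 3], [0, -4, 0, 3], [0, -4, 0, 2], [0, -4, 0, 0], [0, -4, 0, 0], [0, 0, 0, 0], [0, 0, 0, 0]]]}}

```text
time_s: 37.38
tcp_pos: [0.5207, -0.0126, 0.2338]
ee_rot: [[0.926, 0.379, 0.001], [0.379, -0.926, 0.0], [0.001, 0.0, -1.0]]
force: [0.3, 0.6, 0.3]
grip_width: 0.0855
grasp_force: 0.0
```

```bash
python3 wt.py; python3 chk.py .086 c7.png
```

```text
t 0.0 0.81 [228. 205.] [441.  376.9] [78.2 47.8] 22.6
t 0.018 0.81 [228. 205.] [441.6 371. ] [77.  47.1] 22.6
t 0.0 0.65 [216. 240.] [467.5 255.9] [52.9 30.5] 53.1
t 0.018 0.65 [216. 240.] [467.6 251.9] [52.1 30. ] 53.1
tip [225.8 198.3] 0.63 [0.443  0.3759 0.053 ]
tip [215.9 238.9] 0.5 [0.4723 0.252  0.053 ]
s 0.0 0.64 [304. 298.] [468.4 253.3] [55.4 38.6] 52.6
s 0.018 0.64 [304. 298.] [462.2 261.5] [54.4 37.9] 52.6
s 0.0 0.62 [342. 284.] [443.5 372.6] [85.8 55.4] 21.7
s 0.018 0.62 [342. 284.] [437.7 378.8] [84.3 54.4] 21.7
tip [334.8 282.6] 0.81 [0.4375 0.3722 0.053 ]
[ 0.51979026 -0.00876414  0.23348848]
210 428 [ 555.1 -305.1] [83.5 48.1] -22.9
225 404 [ 555.1 -304.8] [81.  45.9] -22.5
235 386 [ 555.2 -304.8] [79.4 44.3] -22.7
0.77 [218. 241.]
0.76 [224. 206.]
```

View pics/wt.png

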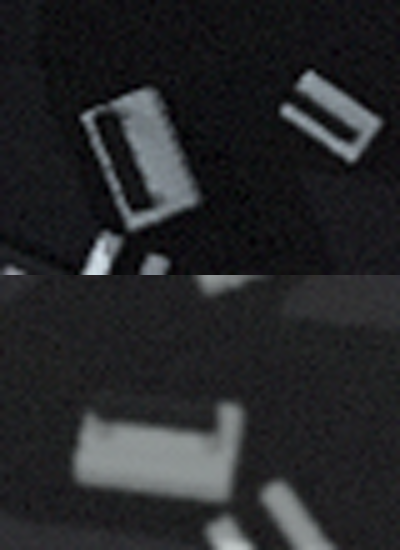

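Clear view: in the top crop the weight's slab is centred at (142,159), full-image (203.0,226.4), and its black bar at (199.8,226.2). The bar in the side view is at (280.8,337).

```bash
python3 - <<'E'
from h import *
a=get_image("top");b=get_image("side")
print(onz(a,(226.4,203.0),.018),onz(a,(226.2,199.8),.053),tri(a,(226.2,199.8),b,(337,280.8)))
E=np.array([[82,115],[155,87],[200,203],[130,231]])
W=np.array([onz(a,(195+y/5-.4,175+x/5-.4),.018)[:2] for x,y in E])*1000
print(np.round(W,1),W.mean(0),[np.round(np.linalg.norm(W[i]-W[i-1]),1) for i in range(4)],[round(float(np.degrees(np.arctan2(*(W[i]-W[i-1])[::-1]))),1) for i in range(4)])
E
```

```text
[0.44000752 0.37303863 0.018     ] [0.44174901 0.3712715  0.053     ] (array([0.44163121, 0.37525567, 0.0416267 ]), np.float64(0.0005045166458490925))
[[467.9 411.3]
 [485.3 365.4]
 [412.2 336.1]
 [395.  380. ]] [440.08757576 373.21840384] [np.float64(79.4), np.float64(49.1), np.float64(78.7), np.float64(47.1)] [23.2, -69.3, -158.2, 111.4]
```

Call:
{"fn": "move_arm", "kwargs": {"rows": [[[-1.1, 3.9, 0, 0], [-1, 4, 0, 0], [-1, 4, 0, 0], [-1, 4, 0, 0], [-1, 4, 0, 0], [-1, 4, 0, 0], [-1, 4, 0, 0], [0, 0, 0, 0]]]}}

```text
time_s: 38.55
tcp_pos: [0.4461, 0.2755, 0.2339]
ee_rot: [[0.921, 0.39, -0.001], [0.39, -0.921, 0.004], [0.001, -0.004, -1.0]]
force: [0.6, -0.4, 0.3]
grip_width: 0.0854
grasp_force: 0.0
```

Call:
{"fn": "move_arm", "kwargs": {"rows": [[[-0.2, 3.4, -1, 0], [-0.2, 3.4, -1, 0], [-0.1, 3.4, -2, 0], [0, 0, -3.5, 0], [0, 0, -3.5, 0], [0, 0, 0, 0], [0, 0, 0, 0], [0, 0, 0, 0]]]}}

```text
time_s: 39.22
tcp_pos: [0.4446, 0.3711, 0.1251]
ee_rot: [[0.924, 0.383, 0.002], [0.383, -0.924, 0.001], [0.002, -0.0, -1.0]]
force: [-0.4, 1.4, 0.4]
grip_width: 0.0855
grasp_force: 0.0
```

Call:
{"fn": "move_arm", "kwargs": {"rows": [[[-0.3, 0.2, -2.5, 0], [0, 0, -2.5, 0], [0, 0, -2, 0], [0, 0, -1.5, 0], [0, 0, -1, 0], [0, 0, 0, 0], [0, 0, 0, 0], [0, 0, 0, 0]]]}}

```text
time_s: 39.88
tcp_pos: [0.4425, 0.3739, 0.0309]
ee_rot: [[0.924, 0.383, 0.004], [0.383, -0.924, 0.002], [0.004, -0.001, -1.0]]
force: [-0.4, -0.4, 0.4]
grip_width: 0.0851
grasp_force: 0.0
```

Call:
{"fn": "move_arm", "kwargs": {"rows": [[[0, 0, 0, 0], [0, 0, 0, 0], [0, 0, 0, 0], [0, 0, 0, 0], [0, 0, 0, 0], [0, 0, 0, 0], [0, 0, 0, 0]]], "hand": 1, "newtons": 90}}

```text
time_s: 40.47
tcp_pos: [0.4406, 0.3733, 0.0287]
ee_rot: [[0.924, 0.383, 0.0], [0.383, -0.924, 0.001], [0.0, -0.001, -1.0]]
force: [0.4, 2.3, 1.3]
grip_width: 0.0122
grasp_force: 88.6
```

Call:
{"fn": "move_arm", "kwargs": {"rows": [[[0, 0, 1, 0], [0, 0, 2, 0], [0, 0, 3, 0], [0, 0, 4, 0], [0, 0, 4, 0], [0, 0, 3, 0], [0, 0, 0, 0], [0, 0, 0, 0]]]}}

```text
time_s: 41.13
tcp_pos: [0.4417, 0.3733, 0.2007]
ee_rot: [[0.924, 0.384, 0.004], [0.384, -0.924, 0.002], [0.004, -0.0, -1.0]]
force: [0.5, -0.3, -4.6]
grip_width: 0.0124
grasp_force: 88.2
```

```bash
python3 - <<'E'
from h import *
s=status.sense();print({k:np.round(s[k],3) for k in("tcp_pos","force","moment","grip_width","grasp_force")})
b=get_image("side");save(b,"held.png",(250,370,230,350),4)
E
```

```text
{'tcp_pos': array([0.442, 0.373, 0.201]), 'force': array([ 0.545, -0.272, -4.647]), 'moment': array([-0.009,  0.031,  0.002]), 'grip_width': np.float64(0.012), 'grasp_force': np.float64(88.164)}
```

View pics/held.png

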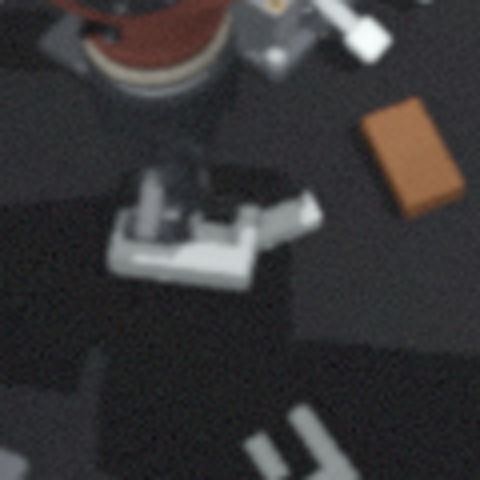

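Call:
{"fn": "move_arm", "kwargs": {"rows": [[[0.4, -2.5, 0, -2], [0.6, -3.6, 0, -3], [0.6, -3.9, 0, -3], [0.6, -3.9, 0, -3], [0.7, -3.9, 0, -3], [0.7, -3.9, 0, -3], [0.7, -3.9, 0, -3], [0.7, -3.9, 0, -3]]]}}

```text
time_s: 41.85
tcp_pos: [0.4874, 0.0759, 0.1943]
ee_rot: [[1.0, -0.01, -0.008], [-0.01, -1.0, -0.0], [-0.008, 0.0, -1.0]]
force: [1.1, 0.2, -4.7]
grip_width: 0.0124
grasp_force: 88.3
```

Call:
{"fn": "move_arm", "kwargs": {"rows": [[[0.7, -3.9, 0, -3], [0.7, -3.9, 0, -3], [0.7, -3.9, 0, -3], [0.7, -3.9, 0, -3], [0.7, -3.9, 0, -3], [0.7, -3.9, 0, -3], [0.7, -3.9, 0, -2], [0.5, -3, 0, -2]]]}}

```text
time_s: 42.52
tcp_pos: [0.5421, -0.2271, 0.1939]
ee_rot: [[0.923, -0.385, -0.007], [-0.385, -0.923, 0.003], [-0.007, 0.0, -1.0]]
force: [1.6, 0.1, -3.7]
grip_width: 0.0123
grasp_force: 88.3
```

Call:
{"fn": "move_arm", "kwargs": {"rows": [[[0.4, -3, 0, 0], [0.3, -2, 0, 0], [0, 0, 0, 0], [0, 0, 0, 0], [0, 0, 0, 0]]]}}

```text
time_s: 42.93
tcp_pos: [0.5495, -0.2735, 0.1948]
ee_rot: [[0.924, -0.382, -0.006], [-0.382, -0.924, 0.004], [-0.007, -0.002, -1.0]]
force: [-1.1, 0.3, -3.8]
grip_width: 0.0125
grasp_force: 88.4
```

Call:
{"fn": "move_arm", "kwargs": {"rows": [[[0.3, -1.4, 0, 0], [0.2, -1.4, 0, 0], [0, 0, -2.5, 0], [0, 0, -2.5, 0], [0, 0, -1.5, 0], [0, 0, 0, 0], [0, 0, 0, 0], [0, 0, 0, 0]]]}}

```text
time_s: 43.6
tcp_pos: [0.5576, -0.3038, 0.1348]
ee_rot: [[0.924, -0.382, 0.002], [-0.382, -0.924, -0.002], [0.002, 0.001, -1.0]]
force: [0.6, -0.2, -4.0]
grip_width: 0.0121
grasp_force: 88.5
```

Call:
{"fn": "move_arm", "kwargs": {"rows": [[[0, 0, 0, 0], [0, 0, 0, 0]]]}}

```text
time_s: 43.77
tcp_pos: [0.558, -0.304, 0.1358]
ee_rot: [[0.924, -0.382, 0.003], [-0.382, -0.924, -0.002], [0.004, 0.001, -1.0]]
force: [0.0, 0.7, -3.7]
grip_width: 0.0122
grasp_force: 88.5
```

Call:
{"fn": "move_arm", "kwargs": {"rows": [[[-0.2, 0.1, -0.8, 0], [0, 0, -0.7, 0], [0, 0, -0.2, 0], [0, 0, 0, 0], [0, 0, 0, 0], [0, 0, 0, 0]]]}}

```text
time_s: 44.27
tcp_pos: [0.5546, -0.3021, 0.1164]
ee_rot: [[0.924, -0.382, -0.0], [-0.382, -0.924, 0.0], [-0.0, 0.0, -1.0]]
force: [0.7, 0.3, -3.9]
grip_width: 0.0122
grasp_force: 88.5
```

```bash
python3 - <<'E'
from h import *
b=get_image("side");save(b,"pre.png",(110,210,300,420),5)
E
```

```text
(no output)
```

View pics/pre.png

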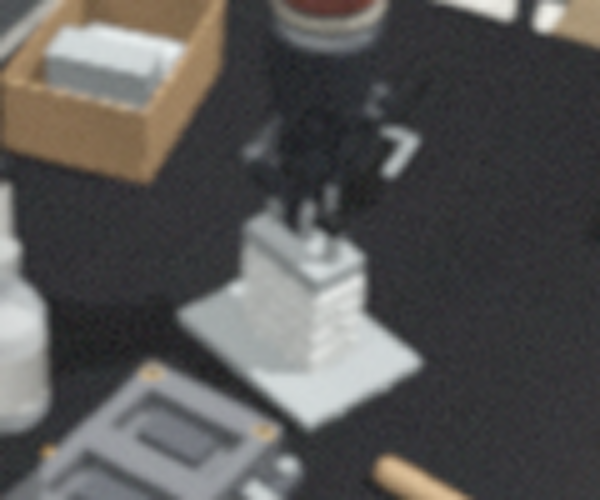

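The side view shows the weight level and flush over the four-plaque pile. I'll set it down now.

Call:
{"fn": "move_arm", "kwargs": {"rows": [[[0.1, -0.05, -0.1, 0], [0, 0, -0.1, 0], [0, 0, 0, 0], [0, 0, 0, 0], [0, 0, 0, 0]]]}}

```text
time_s: 44.73
tcp_pos: [0.5558, -0.3027, 0.1147]
ee_rot: [[0.924, -0.382, 0.0], [-0.382, -0.924, -0.0], [0.0, 0.0, -1.0]]
force: [-0.1, -0.1, -4.0]
grip_width: 0.0121
grasp_force: 88.5
```

Call:
{"fn": "move_arm", "kwargs": {"rows": [[[0, 0, -0.1, 0], [0, 0, -0.05, 0], [0, 0, 0, 0], [0, 0, 0, 0]]]}}

```text
time_s: 45.07
tcp_pos: [0.556, -0.3029, 0.1145]
ee_rot: [[0.924, -0.382, 0.001], [-0.382, -0.924, -0.001], [0.001, 0.001, -1.0]]
force: [-3.2, 2.5, 5.2]
grip_width: 0.0125
grasp_force: 89.8
```

Call:
{"fn": "move_arm", "kwargs": {"rows": [[[0, 0, 0, 0], [0, 0, 0, 0], [0, 0, 0, 0], [0, 0, 0, 0], [0, 0, 1, 0], [0, 0, 3, 0], [0, 0, 4, 0], [0, 0, 2, 0]]], "hand": -1}}

```text
time_s: 45.73
tcp_pos: [0.5574, -0.3038, 0.2182]
ee_rot: [[0.924, -0.382, 0.005], [-0.382, -0.924, -0.003], [0.006, 0.001, -1.0]]
force: [0.2, -1.0, 1.2]
grip_width: 0.0856
grasp_force: 0.0
```

Call:
{"fn": "move_arm", "kwargs": {"rows": [[[-1, 3.9, 0, 2], [-1, 3.9, 0, 2], [-1, 3.9, 0, 3], [-1, 3.9, 0, 3], [-1, 3.9, 0, 3], [-1, 3.9, 0, 3], [-1, 3.9, 0, 0], [0, 0, 0, 0]]]}}

```text
time_s: 46.4
tcp_pos: [0.4835, -0.0237, 0.2134]
ee_rot: [[0.994, -0.107, -0.001], [-0.107, -0.994, 0.004], [-0.001, -0.004, -1.0]]
force: [0.1, 0.9, 0.1]
grip_width: 0.0852
grasp_force: 0.0
```

```bash
python3 - <<'E'
from h import *
a=get_image("top");b=get_image("side")
for im,n in((a,"t"),(b,"s")):
  for m in masks_of(im,"weight_grip")[:3]:
    c,wh,an=rect(im,np.argwhere(m["mask"]),.104);print(n,round(m["p"],2),np.round(m["position"]),np.round(c,1),np.round(wh,1),round(an,1))
T=cv2.resize(a["pixels"][150:225,385:460,::-1],None,fx=5.3,fy=5.3,interpolation=cv2.INTER_CUBIC)
S=cv2.resize(b["pixels"][125:200,320:395,::-1],None,fx=5.3,fy=5.3,interpolation=cv2.INTER_CUBIC)
cv2.imwrite("pics/fin.png",np.hstack([T,S]))
E
```

```text
t 0.82 [177. 429.] [ 584.3 -314.4] [79.8 48.5] -24.0
t 0.46 [215. 241.] [467.1 233.9] [54.5 30.5] 56.2
s 0.8 [303. 298.] [432.7 301.7] [50.2 35. ] 54.6
s 0.49 [158. 363.] [ 544.8 -307.9] [33.8 14.3] -63.7
s 0.37 [216. 267.] [686.6  85.4] [130.   60.5] -45.0
```

View pics/fin.png

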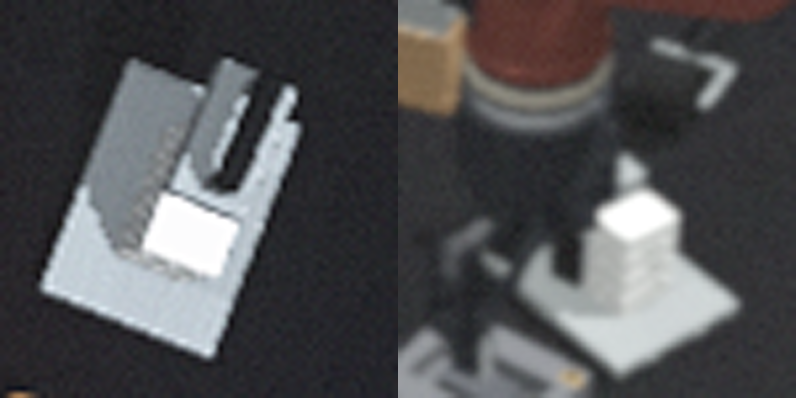

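The top crop shows the weight knocked about 3 cm along +x on the pile, with half of the top plaque bare at (190,235). I'll get a clear view and fix it.

Call:
{"fn": "move_arm", "kwargs": {"rows": [[[0, 4, 1, 0], [0, 4, 1, 0], [0, 4, 0, 0], [0, 4, 0, 0], [0, 0, 0, 0]]]}}

```text
time_s: 47.02
tcp_pos: [0.4865, 0.1349, 0.2339]
ee_rot: [[0.994, -0.109, 0.001], [-0.109, -0.994, 0.004], [0.001, -0.004, -1.0]]
force: [-0.5, 0.1, 0.2]
grip_width: 0.0853
grasp_force: 0.0
```

```bash
python3 - <<'E'
from h import *
a=get_image("top");b=get_image("side")
for im,n in((a,"t"),(b,"s")):
  for m in masks_of(im,"weight_grip")[:3]:
    q=np.argwhere(m["mask"])
    for z in (.104,.1): c,wh,an=rect(im,q,z);print(n,round(m["p"],2),np.round(m["position"]),np.round(c,1),np.round(wh,1),round(an,1))
for t in (tip_of(a,"weight_grip")[:2],tip_of(b,"weight_grip")[:3]): print([(np.round(x["position"],1),round(x["p"],2)) for x in t])
for thr in(225,235):
  for A,P in blobs(a,(150,225,395,445),thr,40,1200):
    c,wh,an=rect(a,P,.086);print(thr,round(A),np.round(c,1),np.round(wh,1),round(an,1))
T=cv2.resize(a["pixels"][150:225,385:460,::-1],None,fx=5.3,fy=5.3,interpolation=cv2.INTER_CUBIC)
S=cv2.resize(b["pixels"][125:200,320:395,::-1],None,fx=5.3,fy=5.3,interpolation=cv2.INTER_CUBIC)
cv2.imwrite("pics/fin2.png",np.hstack([T,S]))
E
```

```text
t 0.91 [177. 428.] [ 586.8 -315. ] [82.7 47.4] -24.5
t 0.91 [177. 428.] [ 587.2 -316.2] [83.  47.6] -24.5
s 0.62 [160. 358.] [ 562.4 -285.4] [61.1 44.2] 30.3
s 0.62 [160. 358.] [ 564.3 -289.8] [61.3 44.4] 30.3
s 0.53 [304. 299.] [433.3 301.7] [55.5 39. ] 53.8
s 0.53 [304. 299.] [434.6 299.8] [55.7 39.2] 53.8
s 0.53 [216. 268.] [689.8  94. ] [120.3  63.1] -54.9
s 0.53 [216. 268.] [692.3  91.3] [120.9  63.4] -54.9
[(array([174.4, 431.2]), 0.69)]
[(array([296.5, 296.8]), 0.78), (array([148.8, 355.1]), 0.6)]
225 164 [ 533.4 -295.9] [45.7 33.7] 66.8
235 154 [ 533.5 -295.8] [44.  32.7] 67.6
```

View pics/fin2.png

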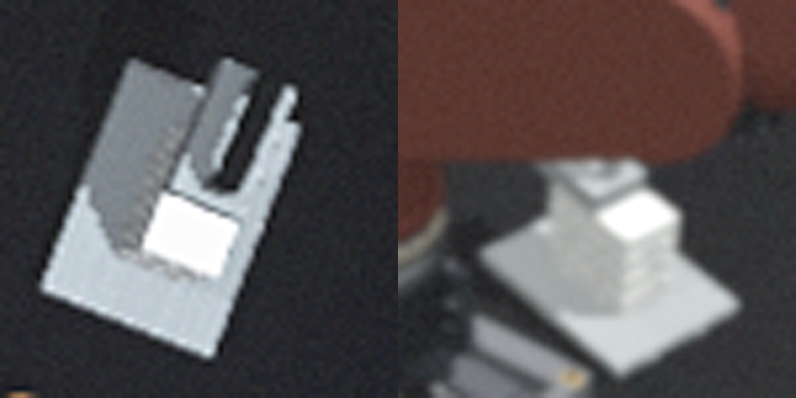

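The weight is still upright on the pile, shifted about 33 mm along its long axis; the pile itself hasn't moved. I'll grip it again and recentre it.

Call:
{"fn": "move_arm", "kwargs": {"rows": [[[0.8, -3.9, 0, -2], [0.8, -4, 0, -2], [0.8, -4, 0, -3], [0.9, -4, 0, -3], [0.9, -4, 0, -3], [0.9, -4, 0, -3], [0.9, -4, 0, -0.6], [0.9, -4, 0, 0]]]}}

```text
time_s: 47.98
tcp_pos: [0.5539, -0.1926, 0.2331]
ee_rot: [[0.919, -0.395, 0.0], [-0.395, -0.919, -0.0], [0.0, 0.0, -1.0]]
force: [0.6, 0.3, -0.1]
grip_width: 0.0855
grasp_force: 0.0
```

Call:
{"fn": "move_arm", "kwargs": {"rows": [[[0.9, -4, 0, 0], [0.9, -4, 0, 0], [0.9, -4, 0, 0], [0.4, -1.5, 0, 0], [0, 0, 0, 0], [0, 0, 0, 0], [0, 0, 0, 0], [0, 0, 0, 0]]]}}

```text
time_s: 48.65
tcp_pos: [0.5851, -0.3226, 0.2329]
ee_rot: [[0.92, -0.391, -0.001], [-0.391, -0.92, 0.001], [-0.001, -0.001, -1.0]]
force: [-0.4, 0.7, 0.3]
grip_width: 0.0856
grasp_force: 0.0
```

Call:
{"fn": "move_arm", "kwargs": {"rows": [[[0.1, 0.7, -2.5, 0], [0, 0, -3, 0], [0, 0, -3, 0], [0, 0, -1.5, 0], [0, 0, 0, 0], [0, 0, 0, 0], [0, 0, 0, 0], [0, 0, 0, 0]]]}}

```text
time_s: 49.32
tcp_pos: [0.5884, -0.3175, 0.1361]
ee_rot: [[0.92, -0.391, 0.004], [-0.391, -0.92, -0.003], [0.005, 0.001, -1.0]]
force: [1.1, 0.5, 0.3]
grip_width: 0.0854
grasp_force: 0.0
```

Call:
{"fn": "move_arm", "kwargs": {"rows": [[[-0.2, 0.2, -1, 0], [0, 0, -1, 0], [0, 0, 0, 0], [0, 0, 0, 0], [0, 0, 0, 0]]]}}

```text
time_s: 49.73
tcp_pos: [0.5844, -0.3145, 0.1126]
ee_rot: [[0.92, -0.392, -0.001], [-0.392, -0.92, 0.0], [-0.001, -0.0, -1.0]]
force: [0.4, 0.0, -0.7]
grip_width: 0.0854
grasp_force: 0.0
```

Call:
{"fn": "move_arm", "kwargs": {"rows": [[[0, 0, 0, 0], [0, 0, 0, 0], [0, 0, 0, 0], [0, 0, 0, 0], [0, 0, 0, 0], [0, 0, 0, 0], [0, 0, 0, 0]]], "hand": 1}}

```text
time_s: 50.32
tcp_pos: [0.5849, -0.3147, 0.1134]
ee_rot: [[0.92, -0.391, 0.001], [-0.391, -0.92, -0.0], [0.001, 0.0, -1.0]]
force: [-0.7, 0.4, 0.6]
grip_width: 0.0125
grasp_force: 88.1
```

Call:
{"fn": "move_arm", "kwargs": {"rows": [[[0, 0, 0.5, 0], [0, 0, 1, 0], [0, 0, 2, 0], [0, 0, 2, 0], [0, 0, 0, 0], [0, 0, 0, 0], [0, 0, 0, 0]]]}}

```text
time_s: 50.9
tcp_pos: [0.5839, -0.3141, 0.167]
ee_rot: [[0.92, -0.392, -0.002], [-0.392, -0.92, 0.001], [-0.002, -0.0, -1.0]]
force: [-0.0, 0.7, -4.5]
grip_width: 0.0122
grasp_force: 87.8
```

Call:
{"fn": "move_arm", "kwargs": {"rows": [[[-1, 3.6, 0.5, 0], [-1, 3.8, 0.5, 0], [-1, 3.8, 0.5, 0], [-1, 3.8, 0, 0], [-1, 3.8, 0, 0], [-1, 3.8, 0, 0], [-1, 3.6, 0, 0], [0, 0, 0, 0]]]}}

```text
time_s: 51.57
tcp_pos: [0.51, -0.0458, 0.18]
ee_rot: [[0.922, -0.387, -0.008], [-0.387, -0.922, 0.006], [-0.01, -0.003, -1.0]]
force: [-0.6, -0.1, -4.4]
grip_width: 0.0122
grasp_force: 88.5
```

```bash
python3 chk.py .086 c8.png; python3 -c "
from h import *
s=status.sense();print(s['tcp_pos'],s['force'],s['grip_width'])"
```

```text
210 431 [ 554.9 -305.2] [84.1 47.8] -22.9
225 405 [ 555. -305.] [81.2 45.9] -22.3
235 387 [ 555.  -305.2] [79.7 44.4] -22.2
0.57 [216. 241.]
0.15 [154. 252.]
[ 0.51281615 -0.05092074  0.18116333] [-0.42498956 -0.22224573 -2.88368304] 0.012562736365598622
```

Call:
{"fn": "move_arm", "kwargs": {"rows": [[[0.6, -3.4, 0, 0.5], [0.6, -3.7, 0, 0], [0.6, -3.7, 0, 0], [0.6, -3.7, 0, 0], [0.6, -3.7, 0, 0], [0.6, -3.6, 0, 0], [0.5, -3.4, 0, 0], [0, 0, 0, 0]]]}}

```text
time_s: 52.33
tcp_pos: [0.5554, -0.3138, 0.1823]
ee_rot: [[0.921, -0.389, 0.001], [-0.389, -0.921, -0.006], [0.003, 0.005, -1.0]]
force: [0.5, -0.3, -3.8]
grip_width: 0.0123
grasp_force: 88.9
```

Call:
{"fn": "move_arm", "kwargs": {"rows": [[[0, 0, -2, 0], [0, 0, -2, 0], [0, 0, 0, 0], [0, 0, 0, 0], [0, 0, 0, 0], [0, 0, 0, 0]]]}}

```text
time_s: 52.83
tcp_pos: [0.5565, -0.3055, 0.1445]
ee_rot: [[0.923, -0.384, 0.002], [-0.384, -0.923, -0.002], [0.003, 0.001, -1.0]]
force: [0.0, -0.1, -4.0]
grip_width: 0.0123
grasp_force: 88.8
```

Call:
{"fn": "move_arm", "kwargs": {"rows": [[[-0.2, 0.2, -1.5, 0.1], [0, 0, -1, 0], [0, 0, -0.3, 0], [0, 0, 0, 0], [0, 0, 0, 0], [0, 0, 0, 0]]]}}

```text
time_s: 53.33
tcp_pos: [0.5542, -0.3029, 0.1159]
ee_rot: [[0.924, -0.382, 0.001], [-0.382, -0.924, -0.001], [0.001, 0.0, -1.0]]
force: [0.2, 0.7, -3.7]
grip_width: 0.0121
grasp_force: 88.9
```

Call:
{"fn": "move_arm", "kwargs": {"rows": [[[0, 0.05, -0.1, 0], [0, 0, -0.1, 0], [0, 0, -0.05, 0], [0, 0, 0, 0], [0, 0, 0, 0]]]}}

```text
time_s: 53.75
tcp_pos: [0.5541, -0.3023, 0.1134]
ee_rot: [[0.924, -0.382, 0.001], [-0.382, -0.924, -0.001], [0.001, 0.0, -1.0]]
force: [0.0, 1.2, 0.8]
grip_width: 0.0122
grasp_force: 89.3
```

Touching now. I'll release, rise and back off towards the mould.

Call:
{"fn": "move_arm", "kwargs": {"rows": [[[0, 0, -0.05, 0], [0, 0, 0, 0]]]}}

```text
time_s: 53.92
tcp_pos: [0.5541, -0.3024, 0.1134]
ee_rot: [[0.924, -0.382, 0.001], [-0.382, -0.924, -0.001], [0.001, 0.0, -1.0]]
force: [-2.5, 2.1, 4.4]
grip_width: 0.0124
grasp_force: 90.0
```

Call:
{"fn": "move_arm", "kwargs": {"rows": [[[0, 0, 0, 0], [0, 0, 0, 0], [0, 0, 0, 0], [0, 0, 0, 0], [0, 0, 1, 0], [0, 0, 3, 0], [0, 0, 4, 0], [0, 0, 2, 0]]], "hand": -1}}

```text
time_s: 54.58
tcp_pos: [0.5553, -0.3032, 0.2173]
ee_rot: [[0.924, -0.382, 0.005], [-0.382, -0.924, -0.003], [0.006, 0.001, -1.0]]
force: [1.7, -0.4, 1.1]
grip_width: 0.0851
grasp_force: 0.0
```

Call:
{"fn": "move_arm", "kwargs": {"rows": [[[-1, 3.9, 0, 0], [-1, 3.9, 0, 0], [-1, 3.9, 0, 0], [-1, 3.9, 0, 0], [-1, 3.9, 0, 0], [-1, 3.9, 0, 0], [-1, 3.9, 0, 0], [0, 0, 0, 0]]]}}

```text
time_s: 55.25
tcp_pos: [0.4815, -0.0232, 0.2124]
ee_rot: [[0.926, -0.377, -0.001], [-0.377, -0.926, 0.004], [-0.002, -0.003, -1.0]]
force: [-0.4, -0.2, 0.1]
grip_width: 0.0855
grasp_force: 0.0
```

Call:
{"fn": "move_arm", "kwargs": {"rows": [[[-2, 2, 1, 0], [-2, 2, 1, 0], [-2, 2, 1, 0], [-2, 2, 1, 0], [0, 0, 0, 0], [0, 0, 0, 0], [0, 0, 0, 0]]]}}

```text
time_s: 55.83
tcp_pos: [0.4042, 0.0504, 0.2526]
ee_rot: [[0.924, -0.382, 0.002], [-0.382, -0.924, -0.001], [0.002, -0.0, -1.0]]
force: [0.7, -0.1, 0.0]
grip_width: 0.0853
grasp_force: 0.0
```

```bash
python3 - <<'E'
from h import *
a=get_image("top");b=get_image("side")
for im,n in((a,"t"),(b,"s")):
  for m in masks_of(im,"weight_grip")[:2]:
    c,wh,an=rect(im,np.argwhere(m["mask"]),.104);print(n,round(m["p"],2),np.round(m["position"]),np.round(c,1),np.round(wh,1),round(an,1))
T=cv2.resize(a["pixels"][150:225,385:460,::-1],None,fx=5.3,fy=5.3,interpolation=cv2.INTER_CUBIC)
S=cv2.resize(b["pixels"][125:200,320:395,::-1],None,fx=5.3,fy=5.3,interpolation=cv2.INTER_CUBIC)
F=cv2.resize(a["pixels"][:,:,::-1],(318,199))
cv2.imwrite("pics/fin3.png",np.vstack([np.hstack([T,S]),np.hstack([F,np.zeros((199,2*T.shape[1]-318,3),np.uint8)])]))
E
```

```text
t 0.91 [186. 425.] [ 555.4 -302.1] [77.4 47. ] -23.1
t 0.49 [217. 242.] [467.8 233.1] [53.6 31.1] 54.9
s 0.5 [304. 299.] [433.3 300.9] [54.3 38.3] 56.7
s 0.42 [245. 333.] [458.7  79.2] [66.5 27.7] -21.6
```

View pics/fin3.png

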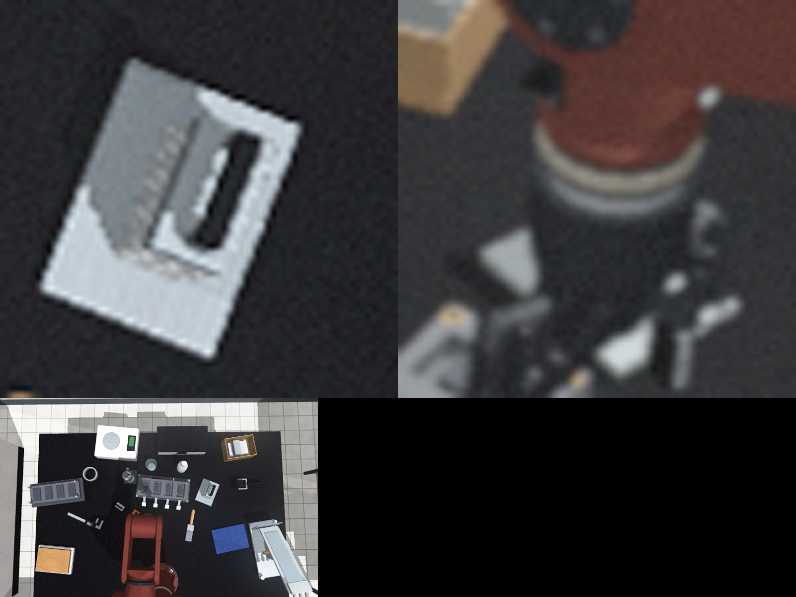

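The top view shows the weight squarely on the pile, with no bare plaque, and the mould empty. I'm handing in.

```bash
python3 -c "
from workcell import arm
print(arm.job_done())"
```

```text
the job is handed in; nothing more can be done
None
```

I handed the job in with all four plaques stacked square in the middle of the cooling plate, the larger weight squarely on top, and the release spray pressed once after the mould was empty; the weight was found about 3 cm off just after I first set it down, so I put it back.

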